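# Screw the shield rail to its mount and hang the headband frames

## Robot

A 6-joint arm with a two-finger parallel gripper is mounted at the origin on a cart in front of the work surface, level with it; the furniture and walls round the work are solid. World frame = base frame: x ahead of the robot, y to its left, z up, the work surface at z = 0. Lengths are in mm, angles in degrees, forces in N, time in s.
With the tool pointing down it reaches from about 350 to 775 mm from the base axis. Payload 5.5 kg.
Tool frame: the origin (TCP) lies midway between the tips of the shut fingers; the grasp point (between the pads) lies 19 mm behind it (env.pinch_z is the distance from the TCP to the grasp point, in mm); z points along the fingers, y is the line along which they close (so a half turn about z gives the same grasp; the last joint's range is limited). The gripper opens to 85 mm and grips with 20 to 120 N. Pads are 22 mm wide; open, the fingers measure 114 mm over their backs; the gripper's body (76 mm by 85 mm) begins 54 mm behind the grasp point. The pads swing forward as they close: fully open they stand 13 mm farther back than shut.
Start: joints at [57.032, 17.945, 2.641, 74.691, 0, 82.002], TCP at [242.757, 521.288, 231.323] pointing down, gripper open.
Joint ranges: [-158.12, 158.12], [-49.38, 96.58], [-58.88, 72.47], [-126.05, 133.96], [-84.25, 85.87], [-180, 180]. Speed limits (degrees/s): [147.25, 147.25, 180, 180, 180, 180].

## Interface

Orientations are given as a 3x3 rotation matrix whose columns are the frame's x, y, z axes.
In Python, from cell import state, get_image, camera_info, env gives the robot as it stands. The module is installed in compiled form; this text tells all that it offers.
- The arm moves only by the tool apply_moves, never from a script. Its arguments are lists of equal length, an entry for each row: "translation": the shift along the tool's x, y, z normalised to -1 to 1, where 1 is 0.05 m, a list of three; "rot": the turn, a rotation vector about the tool's x, y, z normalised to -1 to 1, where 1 is 90 degrees, a list of three; "hand": the gripper's target within -1 to 1 (fully open at 1, half-way at 0, shut at -1). A call has 1 to 5 rows; each row shifts and turns the commanded pose from where the row before left it, along the tool's axes as they then stand; what a row does not reach is not made up. A row lasts 1/10 s, in which the tool goes at most 50 mm and 8.59 degrees, less where a joint would pass 70% of its speed; a pose out of reach is approached as far as the arm can. A call with a number of a shift or a turn outside -1 to 1 is refused whole. A call with a gripper value outside its range is refused whole. The fingers move at their own pace and stop on an object; "grip_force" is the grip in N (left out, the last holds). Time passes only in rows, so rows that do not move let the fingers close. It gives the time, the measured TCP pose, the force, the opening and the grip force at its end, in the units of the state.
- state(): the state, without advancing time (a new reading comes with each control period).
- get_image(name): name is "side" or "top" or "wrist"; returns the picture (384x512x3 uint8, red, green, blue); there is no depth.
- camera_info(name): a dict with "vfov" (degrees; the focal length in pixels is half the picture's height over the tangent of half this angle, whatever the lens; pixels are square), "cx", "cy" (the principal point, pixels), "R" (3x3) and "t" (3): a world point X has camera coordinates R X + t; the wrist camera has in their place "hand_eye" (4x4, takes a point from camera to tool coordinates, whose origin is the TCP and whose axes are the flange's). Camera axes: x right, y down, z forward; pixel columns grow to the right and rows downward; lengths in mm; the calibration is good to about 2 mm. A picture is of the moment at which its call begins: read the wrist's pose just before it. camera_info takes no time and is no camera call.
- env.sign_off(): hands the job in; it is judged then, once.
The state is a dict: "time_s": time; "qpos": joint angles; "qvel": joint speeds; "joint_torque": joint torques, N m; "position": TCP position; "tcp_rot": TCP orientation; "wrist_force": force on the tool from outside, world axes, zero at the start; "moment": the same for the moment, N m; "gripper_width": opening from 0.0 (shut) to 1.0 (fully open); "grasp_force": force on a finger pad.
Only numpy, scipy, OpenCV 4.12 (cv2) and the standard library are available. Lean on these libraries where they do the work, as an engineer would, in place of code of your own. Each camera call takes 0.05 s, during which the arm holds its last target. There are 200 camera calls.

## Task

Put up the drying rail for the face shields: press the red button so that the screw caddy's tray pops out, stand the rail on the blue mount with the holes in its feet over the mount's holes, and put a thumbscrew down through each pair of holes until its head sits on the foot. Only once both screws are in, hang every headband frame that is there over the bar between the posts, arms down on either side; also push the tray home until it clicks and stays shut. Leave the mug, the pill bottle and the pen pot where they are.

Things in the scene. Friction and masses are not known exactly. Their poses are not given: they have to be found in the camera images.
- mount: fixed blue rail mount: two skids along its x, 153 mm long (x -99 to +54 mm), 46 wide, 28 high, at y = +95 and -95 mm, joined by a low steel plate. Origin on the work surface midway between them; x away from the robot, z up. Each skid has a vertical screw hole 15 mm wide, right through, at x = -76 mm, and a 12 mm high stop at its back, from x = 48 mm
- mount_hole_left (a point): mouth of the hole in the mount's left (+y) skid, on its top face, 28 mm up; on the mount at (-76, 95, 28) mm
- mount_hole_right (a point): mouth of the hole in the mount's right (-y) skid, at (-76, -95, 28) mm on the mount
- rail: loose metal hanging rail, a bridge of 0.3 to 0.6 kg: two flat feet along x (-94 to +40 mm, 36 wide, 8 thick) at y = +-95 mm, a 12 mm post on each at x = 0, and a bar along y, 12 mm thick (x), z = 122 to 140 mm, clear for 174 mm between the posts; hold its middle. Origin on the underside, below the bar's middle; z up. Stands on its feet, holes towards the robot; the holes are 16 mm wide
- rail_hole_left (a point): centre of the hole in the rail's left (+y) foot, at the foot's underside; on the rail at (-76, 95, 0) mm. The foot's top is 8 mm higher
- rail_hole_right (a point): the same in the right (-y) foot, at (-76, -95, 0) mm on the rail
- bar_top (a point): middle of the bar's top edge, 140 mm above the rail's underside
- caddy: fixed white screw caddy, a box 125 mm deep (x -60 to +65 mm), 110 mm wide, 80 mm high, open at the front (its -x side, towards the robot), where the low blue front of its tray shows. Origin on the work surface under its middle, x pointing to its back, z up; it may stand turned
- tray (a joint): the caddy's tray, m: 0 latched shut, 0.07 fully out to the caddy's -x, where a 3 to 5 N spring drives it once released. To shut it push its front to the caddy's +x with up to about 15 N, past a firm point near the end, to the stop at -0.004; it clicks and stays at 0. When out, the screws' heads stand free, the nearer edge of the roof 46 mm behind their axes
- tray_front (a point): middle of the front face of the tray's blue pull, a bar 70 mm wide, from 32 to 48 mm above the work surface, that stands 14 mm proud of the tray's front panel (104 mm wide, 24 to 48 mm up); 80 mm in front of the caddy's origin when shut. Push here; moves with the tray
- release_top (a point): top of the round red release button (30 mm wide) on the caddy's roof, 97 mm above the work surface, 38 mm behind the caddy's origin. Press it straight down 8 to 11 mm (11 is the stop; about 6 N) and the tray pops out; sprung, comes up again
- release (a joint): travel of the red release button, m: 0 up, 0.011 fully down
- screw_1: black thumbscrew, 50 g: round grip head 26 mm wide and high over a smooth steel shank 12 wide, 34 long, tip tapered (slides in, no turning). Origin on the axis under the head; z up, shank down. Starts in a 15 mm hole of the caddy's tray, head's underside 46 mm above the work surface, 44 mm behind the front of the tray's pull, 28 mm to one side of its middle; either fits either hole
- screw_2: black thumbscrew, 50 g: round grip head 26 mm wide and high over a smooth steel shank 12 wide, 34 long, tip tapered (slides in, no turning). Origin on the axis under the head; z up, shank down. Starts in a 15 mm hole of the caddy's tray, head's underside 46 mm above the work surface, 44 mm behind the front of the tray's pull, 28 mm to one side of its middle; either fits either hole
- visor_1: green face-shield headband frame, 90 g: an upside-down U in its x-z plane, 106 mm across (x), band 28 wide (y), 6 thick. Origin midway between its two ends (44 wide, on which it stands), at the underside; z up. Crown: a shallow roof, underside 80 mm up; arms 94 mm apart inside. Hold it by the white square block on the crown, 24 x 24 mm, z = 86 to 122 mm. Balances on a bar. May be absent
- visor_1_crown (a point): point in the middle of the green frame's crown, 82.5 mm above its origin; hung on the bar it comes to about the height of bar_top
- visor_2: orange face-shield headband frame, 90 g: an upside-down U in its x-z plane, 106 mm across (x), band 28 wide (y), 6 thick. Origin midway between its two ends (44 wide, on which it stands), at the underside; z up. Crown: a shallow roof, underside 80 mm up; arms 94 mm apart inside. Hold it by the white square block on the crown, 24 x 24 mm, z = 86 to 122 mm. Balances on a bar. May be absent
- visor_2_crown (a point): point in the middle of the orange frame's crown, 82.5 mm above its origin; hung on the bar it comes to about the height of bar_top
- visor_3: yellow face-shield headband frame, 90 g: an upside-down U in its x-z plane, 106 mm across (x), band 28 wide (y), 6 thick. Origin midway between its two ends (44 wide, on which it stands), at the underside; z up. Crown: a shallow roof, underside 80 mm up; arms 94 mm apart inside. Hold it by the white square block on the crown, 24 x 24 mm, z = 86 to 122 mm. Balances on a bar. May be absent
- visor_3_crown (a point): point in the middle of the yellow frame's crown, 82.5 mm above its origin; hung on the bar it comes to about the height of bar_top
- mug: dotted white mug, 78 x 114 x 93 mm, bystander at the left; origin under its middle
- pens: white pot of pens, 81 x 85 x 146 mm, bystander at the right rear
- pill_bottle: white screw-top bottle 48 mm wide, 86 mm high, bystander at the left front

How it is judged (in metres and radians):
On the way, in this order (a step that is already met when the one before it is completed fails the run):
1. the tray has popped out (value of joint tray above 0.06 m), for 0.2 s.
2. the rail stands on the mount with a screw seated in each pair of holes, before any frame hangs on the bar (distance between rail_hole_left and mount_hole_left below 0.006 m and distance between rail_hole_right and mount_hole_right below 0.006 m and angle between rail's own z axis and vertical below 0.05 rad and ((horizontal distance between screw_1 and mount_hole_left below 0.006 m and z of screw_1 in the frame of mount between 0.033 and 0.04 m and angle between each of screw_1, screw_2's own z axis and vertical below 0.15 rad and horizontal distance between screw_2 and mount_hole_right below 0.006 m and z of screw_2 in the frame of mount between 0.033 and 0.04 m) or (horizontal distance between screw_2 and mount_hole_left below 0.006 m and z of screw_2 in the frame of mount between 0.033 and 0.04 m and angle between each of screw_2, screw_1's own z axis and vertical below 0.15 rad and horizontal distance between screw_1 and mount_hole_right below 0.006 m and z of screw_1 in the frame of mount between 0.033 and 0.04 m)) and distance between each of visor_1_crown, visor_2_crown, visor_3_crown and bar_top above 0.13 m), for 0.2 s.
At the end, for the whole second after the job is handed in: foot holes within 6 mm of the mount's holes, rail level; a screw in each pair, within 6 mm of the axis, upright, head within 4 mm of the foot; tray under 0.004; every frame on the bar: crown within 12 mm above or 8 below its top, 20 mm of its line, 85 mm of its middle, tilt under 0.3 rad, at rest (distance between rail_hole_left and mount_hole_left below 0.006 m and distance between rail_hole_right and mount_hole_right below 0.006 m and angle between rail's own z axis and vertical below 0.05 rad and ((horizontal distance between screw_1 and mount_hole_left below 0.006 m and z of screw_1 in the frame of mount between 0.033 and 0.04 m and angle between each of screw_1, screw_2's own z axis and vertical below 0.15 rad and horizontal distance between screw_2 and mount_hole_right below 0.006 m and z of screw_2 in the frame of mount between 0.033 and 0.04 m) or (horizontal distance between screw_2 and mount_hole_left below 0.006 m and z of screw_2 in the frame of mount between 0.033 and 0.04 m and angle between each of screw_2, screw_1's own z axis and vertical below 0.15 rad and horizontal distance between screw_1 and mount_hole_right below 0.006 m and z of screw_1 in the frame of mount between 0.033 and 0.04 m)) and value of joint tray below 0.004 m and z of visor_1_crown in the frame of rail between 0.132 and 0.152 m and x of visor_1_crown in the frame of rail between -0.02 and 0.02 m and y of visor_1_crown in the frame of rail between -0.085 and 0.085 m and angle between each of visor_1, visor_2, visor_3's own z axis and vertical below 0.3 rad and linear speed of each of visor_1, visor_2, visor_3 below 0.1 m/s and z of visor_2_crown in the frame of rail between 0.132 and 0.152 m and x of visor_2_crown in the frame of rail between -0.02 and 0.02 m and y of visor_2_crown in the frame of rail between -0.085 and 0.085 m and z of visor_3_crown in the frame of rail between 0.132 and 0.152 m and x of visor_3_crown in the frame of rail between -0.02 and 0.02 m and y of visor_3_crown in the frame of rail between -0.085 and 0.085 m); the robot touches nothing.
It fails at once if a bystander (mug, bottle, pen pot) is moved by more than 5 cm (distance of any of mug, pens, pill_bottle from where it was at the start of the episode above 0.05 m).
Of visor_1, visor_2, visor_3 only 2 to 3 are there at a start; the rules pass over those that are not, and their reading is None.
At some moment in a run one of rail may be knocked a few centimetres aside while the robot is not near it.
It also fails if it takes over 210 s, if anything falls off the work surface, if the arm or the gripper's body presses on something with over 40 N, if the wrist force passes 120 N, or if a joint passes its speed limit or range.

## Working session

There is one attempt and no reset: what is moved stays moved. The work goes in short steps, Python scripts to look and compute and a tool call to move; the robot and the scene stay as the last step left them, time stands still between calls to the robot, and variables do not carry over. Pictures are saved under pics/ and viewed, at most 14 in all, crops included, and the job is handed in when it is done.

Besides the shell and the picture viewer there is one more tool, called after "Call:" in YAML: its name, and indented under it one key for each argument. apply_moves: Moves the arm, as the interface text tells. Its arguments: {"type":"object","properties":{"translation":{"type":"array"},"rot":{"type":"array"},"hand":{"type":"array"},"grip_force":{"type":"number"}},"required":["translation","rot","hand"]}

```bash
mkdir -p pics
cat > h.py <<'E'
import numpy as np,cv2
from cell import state,get_image,camera_info,env
def K(n):
    c=camera_info(n); f=192/np.tan(np.radians(c['vfov'])/2); return c,f
def ray(n,u,v,s=None):
    c,f=K(n); d=np.array([(u-c['cx'])/f,(v-c['cy'])/f,1.])
    if n=='wrist':
        H=np.array(c['hand_eye']); Rt=np.array(s['tcp_rot']); p=np.array(s['position'])
        return p+Rt@H[:3,3], Rt@H[:3,:3]@d
    R=np.array(c['R']); return -R.T@np.array(c['t']), R.T@d
def atz(n,u,v,z,s=None):
    o,d=ray(n,u,v,s); return o+d*(z-o[2])/d[2]
def proj(n,X,s=None):
    c,f=K(n); X=np.array(X,float)
    if n=='wrist':
        H=np.array(c['hand_eye']); Rt=np.array(s['tcp_rot']); q=H[:3,:3].T@(Rt.T@(X-np.array(s['position']))-H[:3,3])
    else: q=np.array(c['R'])@X+np.array(c['t'])
    return np.round([c['cx']+f*q[0]/q[2],c['cy']+f*q[1]/q[2]],1)
def tri(*rs):
    A=np.zeros((3,3));b=np.zeros(3)
    for o,d in rs:
        d=d/np.linalg.norm(d);P=np.eye(3)-np.outer(d,d);A+=P;b+=P@o
    X=np.linalg.solve(A,b)
    return X.round(1),[round(float(np.linalg.norm(np.cross(X-o,d/np.linalg.norm(d)))),1) for o,d in rs]
def save(n,fn,crop=None,k=1):
    im=get_image(n)[:,:,::-1]
    if crop: im=im[crop[1]:crop[3],crop[0]:crop[2]]
    cv2.imwrite('pics/'+fn,cv2.resize(im,None,fx=k,fy=k,interpolation=cv2.INTER_CUBIC))
E
python3 - <<'E'
from h import *
print(state()); 
for n in ['side','top','wrist']: print(n,camera_info(n))
a=get_image('top');b=get_image('side')
cv2.imwrite('pics/top0r.png',a[:,:,::-1]);cv2.imwrite('pics/side0r.png',b[:,:,::-1])
cv2.imwrite('pics/top0.png',cv2.resize(a[:,:,::-1],(800,600),interpolation=2));cv2.imwrite('pics/side0.png',cv2.resize(b[:,:,::-1],(800,600),interpolation=2))
E
```

```text
{'time_s': 0.0, 'qpos': array([5.70313686e+01, 1.79920869e+01, 2.57683301e+00, 7.46913009e+01,
       1.07093158e-03, 8.20032059e+01]), 'qvel': array([ 0.00041425,  0.04614592,  0.06973492,  0.14334825, -0.15966642,
       -0.01390001]), 'joint_torque': array([ 9.50523208e-04, -4.80620670e+01,  2.98534423e+01,  1.92771899e-02,
       -8.59030956e-05,  2.12220982e-05]), 'position': array([242.45357911, 520.81418724, 230.39512799]), 'tcp_rot': array([[-9.06515259e-01,  4.22171801e-01, -1.02770964e-03],
       [ 4.22172961e-01,  9.06513976e-01, -1.55008486e-03],
       [ 2.77231032e-04, -1.83904680e-03, -9.99998271e-01]]), 'wrist_force': array([0.16389288, 0.19779072, 0.57639172]), 'moment': array([-0.01196857,  0.00622461, -0.0210353 ]), 'grasp_force': 0.0, 'gripper_width': 0.9999626496309012}
side {'vfov': 44.02629649089522, 'cx': 256.12601918018703, 'cy': 189.16672787689748, 'R': array([[-0.94806662, -0.31803389, -0.00491316],
       [-0.11160747,  0.34708972, -0.93116728],
       [ 0.29784805, -0.88226026, -0.36455913]]), 't': array([ 528.34625872,  146.4839846 , 1672.86016326])}
top {'vfov': 42.496730219424606, 'cx': 255.65294641415346, 'cy': 191.26370576862195, 'R': array([[ 0.11258927, -0.99363831, -0.00256358],
       [-0.8333604 , -0.09302247, -0.54484609],
       [ 0.54114148,  0.06348021, -0.83853215]]), 't': array([  24.68619573,  507.55104108, 1644.69186347])}
wrist {'vfov': 65.71765652178829, 'cx': 260.228921569643, 'cy': 185.14077514619828, 'hand_eye': array([[-1.17177287e-03, -9.62324401e-01, -2.71901406e-01,
         6.90531343e+01],
       [ 9.99999301e-01, -1.08418060e-03, -4.72371994e-04,
        -2.73635693e-01],
       [ 1.59784867e-04, -2.71901769e-01,  9.62324998e-01,
        -1.43648008e+02],
       [ 0.00000000e+00,  0.00000000e+00,  0.00000000e+00,
         1.00000000e+00]])}
```

View pics/top0.png

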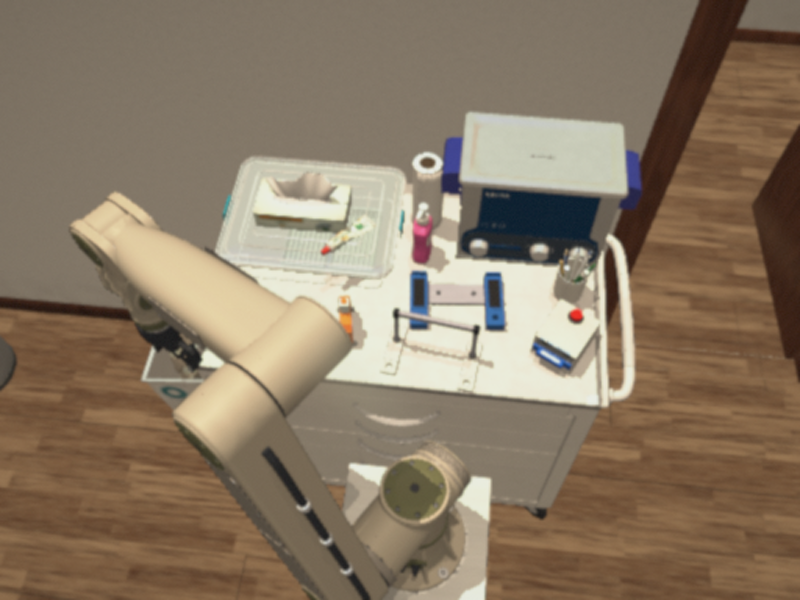

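View pics/side0.png

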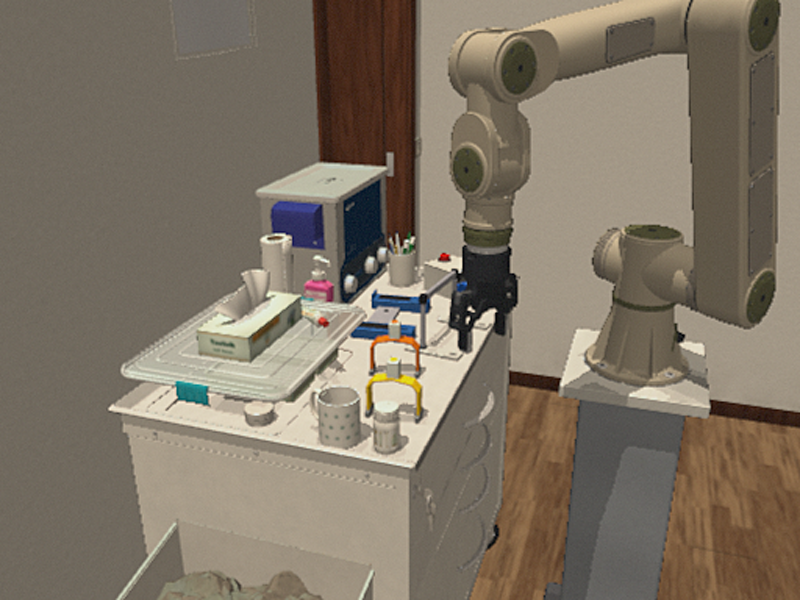

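The top view shows the button at (576,315), the mount skids at about (419,300) and (495,301), and the rail's posts at (396,313) and (477,328). The side view shows the orange and yellow visors, but no green one so far.

Run:
```python
from h import *
k=.64
T=lambda u,v:ray('top',u*k,v*k); S=lambda u,v:ray('side',u*k,v*k)
print('button',tri(T(576,315),S(445,256)))
print('barL',tri(T(396,313),S(423,296)),'barR',tri(T(477,328),S(453,278)))
print('orange blk',tri(T(345,300),S(395,322)))
for n,u,v,z in [('L back',419,273,40),('L front',419,327,28),('R back',494,274,40),('R front',495,327,28),('footholeL',389,370,8),('footholeR',467,382,8),('cad fl',541,334,80),('cad fr',575,352,80),('cad br',597,323,80),('cad bl',563,303,80),('pull',549,355,40)]: print(n,atz('top',u*k,v*k,z).round(0))
for n,u,v,z in [('yellow blk',393,362,122),('yel feet a',368,412,0),('yel feet b',420,419,0),('or feet',372,370,0),('or feet',417,372,0)]: print(n,atz('side',u*k,v*k,z).round(0))
t=cv2.imread('pics/top0r.png');s=cv2.imread('pics/side0r.png')
cv2.imwrite('pics/c0.png',np.hstack([cv2.resize(t[160:260,200:400],(800,400),interpolation=2)]))
```

```text
button (array([ 539. , -338. ,   88.7]), [2.9, 2.9])
barL (array([473.2,  86.2, 131.9]), [0.4, 0.4]) barR (array([ 457.4, -104.2,  114.6]), [6.0, 6.0])
orange blk (array([500.7, 211.5, 117.6]), [3.8, 3.8])
L back [657.  49.  40.]
L front [504.  34.  28.]
R back [ 675. -141.   40.]
R front [ 525. -152.   28.]
footholeL [388.  94.   8.]
footholeR [377. -94.   8.]
cad fl [ 486. -257.   80.]
cad fr [ 446. -336.   80.]
cad br [ 531. -389.   80.]
cad bl [ 579. -309.   80.]
pull [ 454. -283.   40.]
yellow blk [435. 406. 122.]
yel feet a [491. 399.   0.]
yel feet b [385. 392.   0.]
or feet [547. 227.   0.]
or feet [450. 205.  -0.]
```

View pics/c0.png

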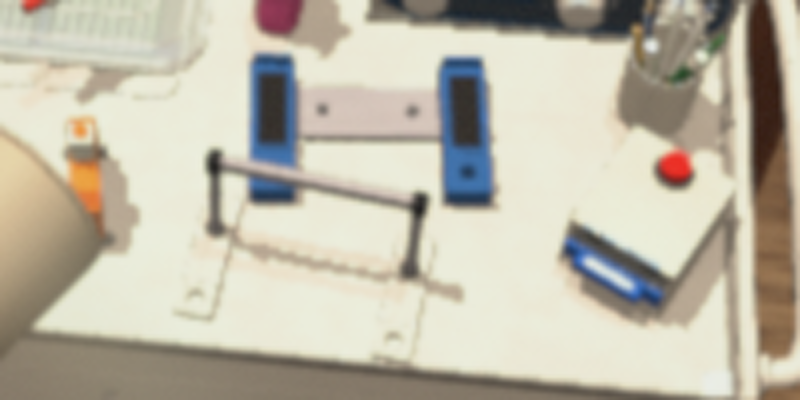

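Call:
apply_moves:
  translation:
    - [0, 0, -0.3]
    - [0, 0, -0.3]
    - [0, 0, -0.4]
    - [-0.26, -0.87, -0.2]
    - [-0.26, -0.87, -0.2]
  rot:
    - [0, 0, -0.0925]
    - [0, 0, -0.0925]
    - [0, 0, -0.0925]
    - [0, 0, 0]
    - [0, 0, 0]
  hand: [1, 1, 1, 1, 1]

```text
time_s: 0.6
position: [268.7, 433.9, 300.9]
tcp_rot: [[-1.0, -0.003, -0.0], [-0.003, 1.0, -0.001], [0.0, -0.001, -1.0]]
wrist_force: [0.7, -0.5, 0.3]
gripper_width: 1.0
grasp_force: 0.0
```

Call:
apply_moves:
  translation:
    - [-0.26, -0.87, -0.1]
    - [-0.26, -0.87, -0.1]
    - [-0.26, -0.87, -0.1]
    - [-0.26, -0.87, -0.1]
    - [-0.26, -0.87, -0.1]
  rot:
    - [0, 0, 0]
    - [0, 0, 0]
    - [0, 0, 0]
    - [0, 0, 0]
    - [0, 0, 0]
  hand: [1, 1, 1, 1, 1]

```text
time_s: 1.1
position: [333.6, 215.1, 326.3]
tcp_rot: [[-1.0, -0.001, 0.0], [-0.001, 1.0, -0.0], [-0.0, -0.0, -1.0]]
wrist_force: [0.7, 0.5, 0.9]
gripper_width: 0.999
grasp_force: 0.0
```

Call:
apply_moves:
  translation:
    - [-0.26, -0.87, -0.1]
    - [-0.26, -0.87, -0.1]
    - [-0.26, -0.87, 0]
    - [-0.26, -0.87, 0]
    - [-0.26, -0.87, 0]
  rot:
    - [0, 0, 0]
    - [0, 0, 0]
    - [0, 0, 0]
    - [0, 0, 0]
    - [0, 0, 0]
  hand: [1, 1, 1, 1, 1]

```text
time_s: 1.6
position: [398.7, -2.5, 336.2]
tcp_rot: [[-1.0, 0.0, 0.0], [0.0, 1.0, 0.0], [-0.0, 0.0, -1.0]]
wrist_force: [0.7, 1.1, 0.1]
gripper_width: 1.001
grasp_force: 0.0
```

Run:
```python
from h import *
s=state(); print(s['position'],s['tcp_rot'].round(4),s['qpos'].round(1),s['qvel'].round(1))
import pickle
im=get_image('wrist')[:,:,::-1]; pickle.dump(s,open('s1.pkl','wb')); cv2.imwrite('pics/w1r.png',im); cv2.imwrite('pics/w1.png',cv2.resize(im,(800,600),interpolation=2))
t=get_image('top')[:,:,::-1]; cv2.imwrite('pics/t1r.png',t)
```

```text
[398.74216506  -2.54174318 336.23143783] [[-1.e+00  1.e-04  2.e-04]
 [ 1.e-04  1.e+00  2.e-04]
 [-2.e-04  2.e-04 -1.e+00]] [-11.9  -2.4  -6.6  85.8   0.  -11.9] [-60.7  12.8  11.8  -1.2   0.2 -60.2]
```

View pics/w1.png

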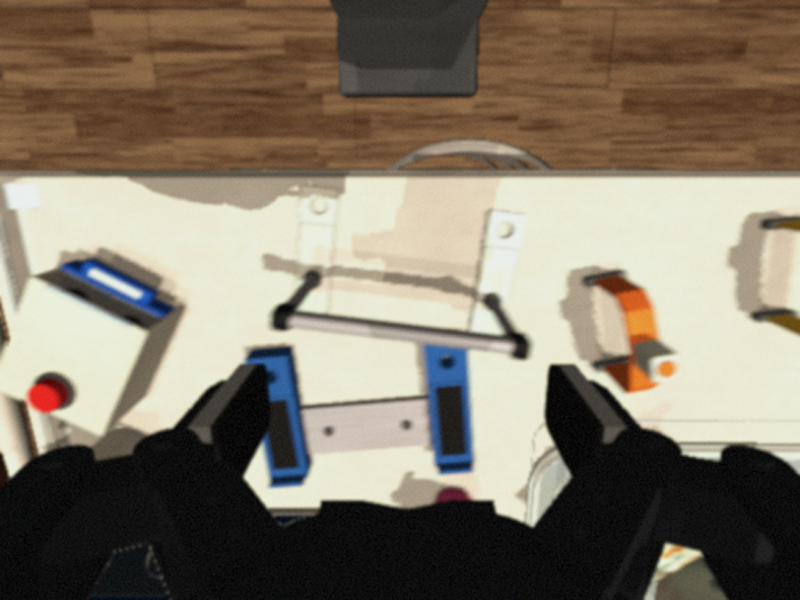

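The wrist view shows rail holes at (505,229) and (319,205), bar ends at (518,346) and (283,317), mount holes at (447,362) and (270,376), and the button at (47,394).

Run:
```python
from h import *
import pickle
s=pickle.load(open('s1.pkl','rb'));k=.64
W=lambda u,v:ray('wrist',u*k,v*k,s); T=lambda u,v:ray('top',u,v)
w=lambda u,v,z:atz('wrist',u*k,v*k,z,s).round(1)
print('button',tri(W(47,390),T(576*k,314*k)), w(47,392,97))
print('barL',tri(W(518,344),T(253.5,199.5)),'barR',tri(W(283,316),T(305,210)))
print('rail holes',w(505,229,8),w(319,205,8), 'mount holes',w(447,362,28),w(270,376,28),atz('top',316.75,203,28).round(1))
print('mountL edges',w(433,470,40),w(472,466,40),w(425,347,28),w(466,347,28)); print('mountR back',w(272,485,40),w(309,480,40),w(291,347,28))
print('front',w(61,270,48),w(168,318,48),'roof',w(38,278,80),w(152,330,80),w(105,433,80))
print('orange block',w(662,368,122), 'orange feet',w(602,273,0),w(615,363,0),w(765,222,0))
```

```text
button (array([ 538.7, -336.6,   93. ]), [3.3, 3.3]) [ 534.9 -331.5   97. ]
barL (array([470.7,  85.1, 141.2]), [0.9, 0.9]) barR (array([ 449.8, -101.1,  135.5]), [1.7, 1.7])
rail holes [399.3  97.4   8. ] [374.9 -90.7   8. ] mount holes [537.3  39.8  28. ] [ 553.3 -148.8   28. ] [ 553.  -150.5   28. ]
mountL edges [661.6  26.1  40. ] [656.5  69.   40. ] [520.2  16.3  28. ] [520.2  59.3  28. ]
mountR back [ 680.9 -153.5   40. ] [ 674.4 -111.8   40. ] [ 520.  -124.1   28. ]
front [ 432.1 -332.9   48. ] [ 480.7 -237.6   48. ] roof [ 431.8 -330.3   80. ] [ 481.1 -236.5   80. ] [ 588.6 -298.7   80. ]
orange block [499.8 211.9 122. ] orange feet [447.5 204.9   0. ] [551.6 231.3   0. ] [393.6 366.9   0. ]
```

Run:
```python
from h import *
print(atz('top',366,188,0),atz('top',368,172,100))
```

```text
[ 663.34739579 -345.69847148    0.        ] [ 670.11346409 -335.05988835  100.        ]
```

Call:
apply_moves:
  translation:
    - [-0.4, -0.83, 0]
    - [-0.4, -0.83, 0]
    - [-0.4, -0.83, 0]
    - [-0.4, -0.83, 0.3]
    - [-0.4, -0.83, 0.3]
  rot:
    - [0, 0, 0]
    - [0, 0, 0]
    - [0, 0, 0]
    - [0, 0, 0]
    - [0, 0, 0]
  hand: [-1, -1, -1, -1, -1]

```text
time_s: 2.2
position: [499.7, -209.1, 306.1]
tcp_rot: [[-1.0, -0.001, 0.001], [-0.001, 1.0, 0.0], [-0.001, 0.0, -1.0]]
wrist_force: [0.1, -0.1, 0.7]
gripper_width: 0.141
grasp_force: 0.0
```

Call:
apply_moves:
  translation:
    - [-0.4, -0.83, 0.3]
    - [-0.4, -0.83, 0.3]
    - [-0.4, -0.81, 0.3]
    - [0, 0, 0.5]
    - [0, 0, 0]
  rot:
    - [0, 0, 0]
    - [0, 0, 0]
    - [0, 0, 0]
    - [0, 0, 0]
    - [0, 0, 0]
  hand: [-1, -1, -1, -1, -1]

```text
time_s: 2.7
position: [557.5, -330.6, 230.7]
tcp_rot: [[-1.0, 0.001, -0.007], [0.001, 1.0, 0.006], [0.007, 0.006, -1.0]]
wrist_force: [0.0, 0.6, -0.5]
gripper_width: -0.001
grasp_force: 0.0
```

Run:
```python
from h import *
s=state();print(s['position'],s['qpos'].round(1))
save('wrist','w2.png',k=1.5)
```

```text
[ 557.52645004 -330.60693196  230.65454378] [-37.8  26.9  15.9  79.5   0.  -37.7]
```

View pics/w2.png

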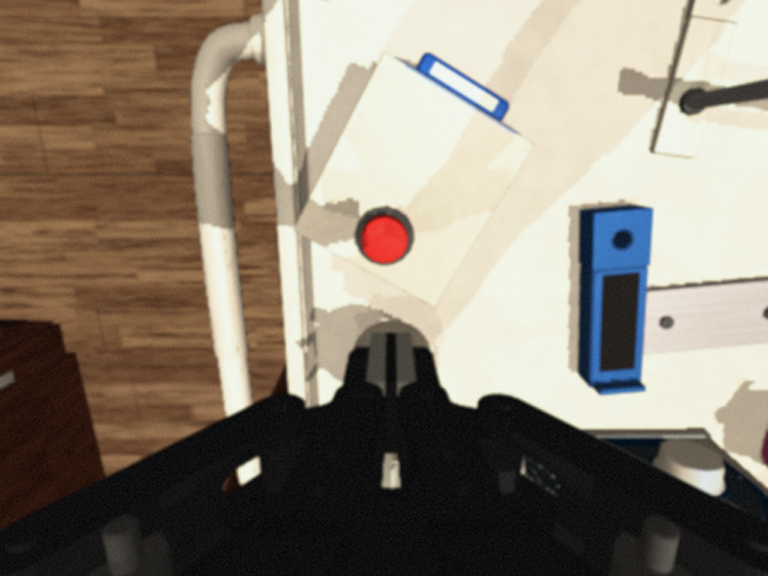

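The button is at (384,238) and the right mount hole at (622,240), both at 1.5x scale.

Run:
```python
from h import *
s=state();k=1/1.5
w=lambda u,v,z:atz('wrist',u*k,v*k,z,s).round(1)
print(tri(ray('wrist',384*k,238*k,s),ray('top',576*.64,315*.64)))
print('b',w(384,238,97),'mh',w(622,240,28),'roof',w(388,54,80),w(532,143,80),w(435,306,80),w(299,230,80),'skid',w(581,207,28),w(653,207,28),w(594,391,40),w(645,388,40),'pull',w(421,63,48),w(504,111,48))
```

```text
(array([ 541. , -335.7,   92.3]), [1.9, 1.9])
b [ 540.8 -333.9   97. ] mh [ 555.4 -145.1   28. ] roof [ 430.7 -331.1   80. ] [ 482.6 -239.1   80. ] [ 592.6 -298.4   80. ] [ 538.4 -391.2   80. ] skid [ 529.3 -180.8   28. ] [ 529.3 -124.4   28. ] [ 682.8 -157.3   40. ] [ 680.1 -114.4   40. ] pull [ 430.  -308.8   48. ] [ 460.5 -250.5   48. ]
```

Call:
apply_moves:
  translation:
    - [0.33, -0.04, 0.5]
    - [0, 0, 0.9]
    - [0, 0, 0.9]
    - [0, 0, 0.2]
    - [0, 0, 0.1]
  rot:
    - [0, 0, 0]
    - [0, 0, 0]
    - [0, 0, 0]
    - [0, 0, 0]
    - [0, 0, 0]
  hand: [-1, -1, -1, -1, -1]

```text
time_s: 3.25
position: [542.3, -332.4, 107.1]
tcp_rot: [[-1.0, -0.001, -0.0], [-0.001, 1.0, 0.001], [0.0, 0.001, -1.0]]
wrist_force: [1.0, -0.5, 0.7]
gripper_width: -0.001
grasp_force: 0.0
```

Call:
apply_moves:
  translation:
    - [0, 0, 0.1]
    - [0, 0, 0.1]
    - [0, 0, 0.08]
    - [0, 0, 0]
    - [0, 0, 0]
  rot:
    - [0, 0, 0]
    - [0, 0, 0]
    - [0, 0, 0]
    - [0, 0, 0]
    - [0, 0, 0]
  hand: [-1, -1, -1, -1, -1]

```text
time_s: 3.75
position: [543.7, -334.5, 93.7]
tcp_rot: [[-1.0, -0.0, 0.003], [-0.0, 1.0, -0.002], [-0.003, -0.002, -1.0]]
wrist_force: [3.0, -0.2, 3.8]
gripper_width: -0.005
grasp_force: 2.0
```

Call:
apply_moves:
  translation:
    - [0, 0, 0.06]
    - [0, 0, 0.06]
    - [0, 0, 0.06]
    - [0, 0, 0.04]
    - [0, 0, 0]
  rot:
    - [0, 0, 0]
    - [0, 0, 0]
    - [0, 0, 0]
    - [0, 0, 0]
    - [0, 0, 0]
  hand: [-1, -1, -1, -1, -1]

```text
time_s: 4.25
position: [543.9, -334.8, 85.6]
tcp_rot: [[-1.0, -0.0, 0.005], [-0.0, 1.0, -0.003], [-0.005, -0.003, -1.0]]
wrist_force: [-0.6, 2.0, 21.4]
gripper_width: -0.0
grasp_force: 11.0
```

Call:
apply_moves:
  translation:
    - [0, 0, -0.5]
    - [0, 0, -0.9]
    - [0.3, 0.5, -0.7]
    - [0.3, 0.6, -0.7]
    - [0.3, 0.6, -0.7]
  rot:
    - [0, 0, 0]
    - [0, 0, 0]
    - [0, 0, 0]
    - [0, 0, 0]
    - [0, 0, 0]
  hand: [-1, -1, -1, -1, -1]

```text
time_s: 4.75
position: [495.4, -247.5, 256.2]
tcp_rot: [[-1.0, 0.001, -0.003], [0.001, 1.0, 0.002], [0.003, 0.002, -1.0]]
wrist_force: [1.1, 0.5, -0.2]
gripper_width: 0.002
grasp_force: 0.0
```

Call:
apply_moves:
  translation:
    - [0.4, 0.7, -0.4]
    - [0.4, 0.8, -0.4]
    - [0.4, 0.8, -0.4]
    - [0.2, 0.5, 0]
    - [0, 0, 0]
  rot:
    - [0, 0, 0]
    - [0, 0, 0]
    - [0, 0, 0]
    - [0, 0, 0]
    - [0, 0, 0]
  hand: [-1, -1, -1, -1, -1]

```text
time_s: 5.25
position: [425.0, -105.9, 316.8]
tcp_rot: [[-1.0, -0.003, -0.001], [-0.003, 1.0, 0.001], [0.001, 0.001, -1.0]]
wrist_force: [0.3, -0.1, -0.4]
gripper_width: 0.001
grasp_force: 0.0
```

Run:
```python
from h import *
import pickle
s=state();print(s['position'],s['qpos'].round(1),s['qvel'].round(1))
pickle.dump(s,open('s3.pkl','wb'))
save('wrist','w3.png',k=1.5)
cv2.imwrite('pics/t3r.png',get_image('top')[:,:,::-1])
cv2.imwrite('pics/d3r.png',get_image('side')[:,:,::-1])
```

```text
[ 424.97373887 -105.92109761  316.77841431] [-24.5   2.   -4.9  83.2   0.  -24.7] [-2.3  3.1  1.3 -2.4 -1.  -1.8]
```

View pics/w3.png

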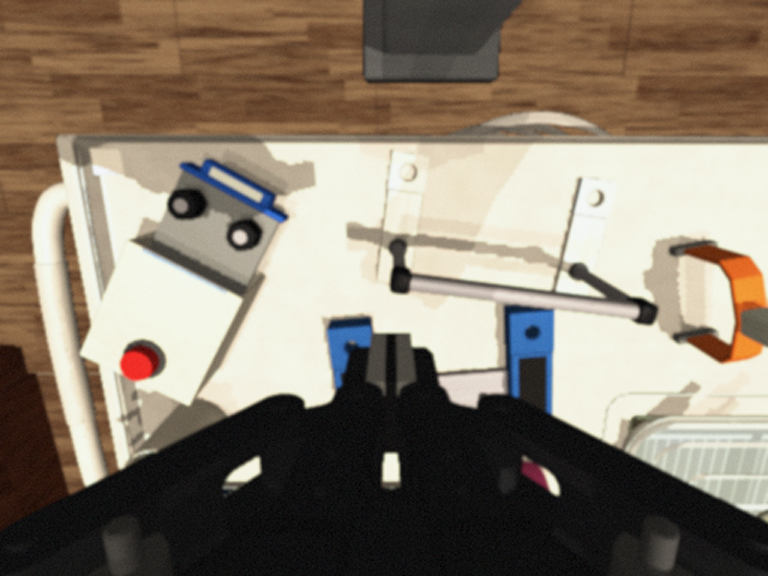

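The tray is out, with screw-head tops at about (181,205) and (240,236). Rail holes are at (408,172) and (596,198), bar ends at (400,280) and (645,312), and mount holes at (532,332) and (352,348).

Run:
```python
from h import *
import pickle
s=pickle.load(open('s3.pkl','rb'));k=1/1.5
s1=pickle.load(open('s1.pkl','rb'))
w=lambda u,v,z:atz('wrist',u*k,v*k,z,s).round(1)
def rep(nm,L,R):
    d=L-R; yaw=np.degrees(np.arctan2(-d[0],d[1])); print(nm,L,R,'len',np.linalg.norm(d[:2]).round(1),'yaw',yaw.round(2),'mid',((L+R)/2).round(1))
rep('railholes z8',w(596,198,8),w(408,172,8))
rep('mount',w(532,332,28),w(352,348,28))
for z in (135,140): rep('bar%d'%z,w(645,312,z),w(400,280,z))
print('tri barL',tri(ray('wrist',645*k,312*k,s),ray('wrist',518*.64,344*.64,s1),ray('top',253.5,199.5)),'R',tri(ray('wrist',400*k,280*k,s),ray('wrist',283*.64,316*.64,s1),ray('top',305,210)))
print('screws',w(181,205,72),w(240,236,72))
print('button',w(139,361,97))
```

```text
railholes z8 [399.7 100.4   8. ] [374.6 -88.7   8. ] len 190.8 yaw -7.56 mid [387.2   5.9   8. ]
mount [536.2  42.   28. ] [ 554.6 -146.2   28. ] len 189.1 yaw 5.58 mid [545.4 -52.1  28. ]
bar135 [474.8  91.4 135. ] [449.3 -98.7 135. ] len 191.8 yaw -7.64 mid [462.   -3.6 135. ]
bar140 [472.9  88.4 140. ] [447.9 -98.9 140. ] len 189.0 yaw -7.6 mid [460.4  -5.2 140. ]
tri barL (array([470.1,  85. , 143.8]), [1.5, 1.6, 0.6]) R (array([448.1, -99.9, 139.1]), [1.1, 1.4, 2.3])
screws [ 400.2 -287.3   72. ] [ 427.2 -238.6   72. ]
button [ 535.9 -330.4   97. ]
```

Call:
apply_moves:
  translation:
    - [0, 0, 0]
    - [0, 0, 0]
    - [0, 0, 0]
    - [0, 0, 0]
    - [0, 0, 0]
  rot:
    - [0, 0, -0.0914]
    - [0, 0, -0.0914]
    - [0, 0, -0.0914]
    - [0, 0, -0.0914]
    - [0, 0, -0.0914]
  hand: [1, 1, 1, 1, 1]

```text
time_s: 5.9
position: [427.4, -109.9, 315.0]
tcp_rot: [[-0.75, -0.661, -0.003], [-0.661, 0.75, 0.001], [0.001, 0.002, -1.0]]
wrist_force: [-1.5, -0.1, 0.5]
gripper_width: 0.848
grasp_force: 0.0
```

Call:
apply_moves:
  translation:
    - [0, 0, 0]
    - [0, 0, 0]
    - [0, 0, 0]
    - [0, 0, 0]
    - [0, 0, 0]
  rot:
    - [0, 0, -0.0914]
    - [0, 0, -0.0914]
    - [0, 0, -0.0914]
    - [0, 0, -0.0914]
    - [0, 0, -0.0914]
  hand: [1, 1, 1, 1, 1]

```text
time_s: 6.4
position: [427.4, -109.9, 315.0]
tcp_rot: [[-0.13, -0.991, -0.003], [-0.991, 0.13, 0.001], [-0.0, 0.003, -1.0]]
wrist_force: [0.5, 0.9, 0.4]
gripper_width: 0.999
grasp_force: 0.0
```

Call:
apply_moves:
  translation:
    - [-0.7, -0.16, 0.2]
    - [-0.7, -0.16, 0.3]
    - [-0.69, -0.14, 0.3]
    - [0, 0, 0.2]
    - [0, 0, 0]
  rot:
    - [0, 0, 0]
    - [0, 0, 0]
    - [0, 0, 0]
    - [0, 0, 0]
    - [0, 0, 0]
  hand: [1, 1, 1, 1, 1]

```text
time_s: 6.9
position: [463.5, -8.3, 263.7]
tcp_rot: [[-0.134, -0.991, -0.005], [-0.991, 0.134, 0.0], [0.0, 0.005, -1.0]]
wrist_force: [-0.7, 0.9, -0.0]
gripper_width: 0.999
grasp_force: 0.0
```

Run:
```python
from h import *
import pickle
s=state();print(s['position'],s['tcp_rot'].round(4),s['qpos'].round(1))
pickle.dump(s,open('s4.pkl','wb'))
save('wrist','w4.png',k=1.5)
for p in [(461,-5.5,140),(472,88,140),(449,-99,140)]: print(proj('wrist',p,s)*1.5)
```

```text
[463.47296311  -8.3454944  263.74159541] [[-1.339e-01 -9.910e-01 -5.200e-03]
 [-9.910e-01  1.339e-01  5.000e-04]
 [ 2.000e-04  5.200e-03 -1.000e+00]] [-10.9   5.3  -8.7  76.3  -0.  -93.3]
[393.6  271.65]
[395.85 405.75]
[392.7 110.1]
```

View pics/w4.png

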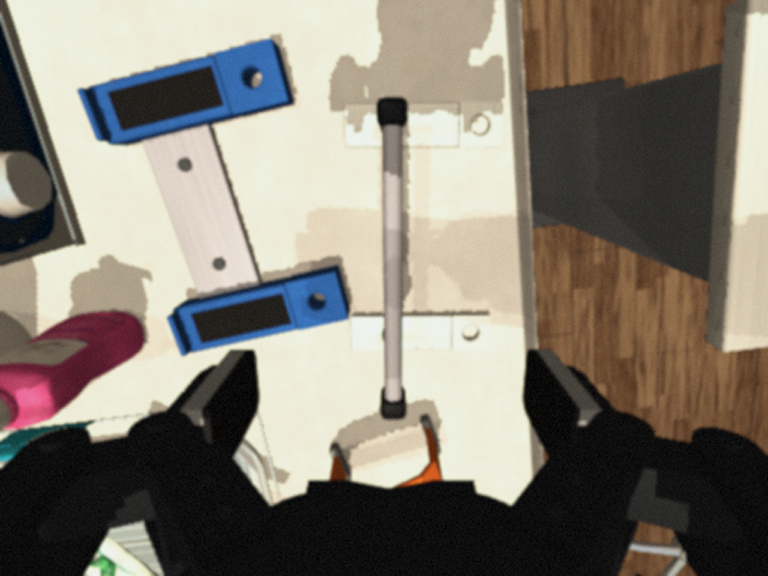

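The bar is vertical at u≈393, centred between the fingers, with ends at (392,110) and (394,402). Mount holes are at (256,78) and (318,301), and rail holes at (481,124) and (470,331).

Run:
```python
from h import *
import pickle
s=pickle.load(open('s4.pkl','rb'));k=1/1.5
w=lambda u,v,z:atz('wrist',u*k,v*k,z,s).round(1)
def rep(nm,L,R):
    d=L-R; yaw=np.degrees(np.arctan2(-d[0],d[1])); print(nm,L,R,'len',np.linalg.norm(d[:2]).round(1),'yaw',yaw.round(2),'mid',((L+R)/2).round(1))
rep('rail',w(470,331,8),w(481,124,8)); rep('mount',w(318,301,28),w(256,78,28)); rep('bar',w(394,402,140),w(392,110,140))
```

```text
rail [399.   98.5   8. ] [373.3 -88.8   8. ] len 189.1 yaw -7.81 mid [386.2   4.9   8. ]
mount [534.4  42.1  28. ] [ 549.6 -146.1   28. ] len 188.8 yaw 4.62 mid [542. -52.  28.]
bar [472.9  85.  140. ] [449.4 -99.1 140. ] len 185.6 yaw -7.27 mid [461.2  -7.  140. ]
```

Call:
apply_moves:
  translation:
    - [0, 0, 0.8]
    - [0, 0, 0.8]
    - [0, 0, 0.8]
    - [0, 0, 0.4]
    - [0, 0, 0.2]
  rot:
    - [0, 0, 0]
    - [0, 0, 0]
    - [0, 0, 0]
    - [0, 0, 0]
    - [0, 0, 0]
  hand: [1, 1, 1, 1, 1]

```text
time_s: 7.45
position: [463.0, -9.5, 114.6]
tcp_rot: [[-0.137, -0.991, -0.003], [-0.991, 0.137, 0.0], [0.0, 0.003, -1.0]]
wrist_force: [-0.2, -0.1, -0.0]
gripper_width: 1.0
grasp_force: 0.0
```

Call:
apply_moves:
  translation:
    - [0, 0, 0]
    - [0, 0, 0]
    - [0, 0, 0]
    - [0, 0, 0]
    - [0, 0, 0]
  rot:
    - [0, 0, 0]
    - [0, 0, 0]
    - [0, 0, 0]
    - [0, 0, 0]
    - [0, 0, 0]
  hand: [-1, -1, -1, -1, -1]
  grip_force: 70

```text
time_s: 7.95
position: [464.3, -8.3, 117.1]
tcp_rot: [[-0.134, -0.991, 0.001], [-0.991, 0.134, -0.0], [0.0, -0.001, -1.0]]
wrist_force: [-2.8, -0.0, 1.7]
gripper_width: 0.144
grasp_force: 1.3
```

Call:
apply_moves:
  translation:
    - [0, 0, 0]
    - [0, 0, 0]
    - [0, 0, -0.1]
    - [0, 0, -0.1]
    - [0, 0, 0]
  rot:
    - [0, 0, 0]
    - [0, 0, 0]
    - [0, 0, 0]
    - [0, 0, 0]
    - [0, 0, 0]
  hand: [-1, -1, -1, -1, -1]

```text
time_s: 8.45
position: [464.6, -8.2, 126.8]
tcp_rot: [[-0.134, -0.991, 0.001], [-0.991, 0.134, -0.0], [-0.0, -0.001, -1.0]]
wrist_force: [0.8, -1.0, -5.0]
gripper_width: 0.131
grasp_force: 68.5
```

Call:
apply_moves:
  translation:
    - [0, 0, -0.5]
    - [0, 0, -0.5]
    - [0, 0, 0]
    - [0.38, -0.72, 0]
    - [0.38, -0.72, 0]
  rot:
    - [0, 0, 0]
    - [0, 0, -0.07]
    - [0, 0, -0.07]
    - [0, 0, 0]
    - [0, 0, 0]
  hand: [-1, -1, -1, -1, -1]

```text
time_s: 8.95
position: [539.4, -39.8, 176.4]
tcp_rot: [[0.086, -0.996, 0.0], [-0.996, -0.086, 0.0], [-0.0, -0.0, -1.0]]
wrist_force: [1.8, 0.6, -5.3]
gripper_width: 0.124
grasp_force: 69.4
```

Call:
apply_moves:
  translation:
    - [0, 0, 0]
    - [0, 0, 0]
  rot:
    - [0, 0, 0]
    - [0, 0, 0]
  hand: [-1, -1]

```text
time_s: 9.15
position: [539.2, -40.2, 175.1]
tcp_rot: [[0.084, -0.996, -0.002], [-0.996, -0.084, 0.001], [-0.001, 0.002, -1.0]]
wrist_force: [-1.2, 0.4, -5.8]
gripper_width: 0.123
grasp_force: 69.5
```

Run:
```python
from h import *
import pickle
s=state();print(s['position'],s['tcp_rot'].round(4),s['wrist_force'])
pickle.dump(s,open('s5.pkl','wb'))
save('wrist','w5.png',k=1.5)
t=get_image('top')[:,:,::-1];cv2.imwrite('pics/t5r.png',t)
```

```text
[539.23820048 -40.24912939 175.1474003 ] [[ 8.420e-02 -9.964e-01 -2.100e-03]
 [-9.964e-01 -8.420e-02  7.000e-04]
 [-9.000e-04  2.000e-03 -1.000e+00]] [-1.19984369  0.38660773 -5.78958307]
```

View pics/w5.png

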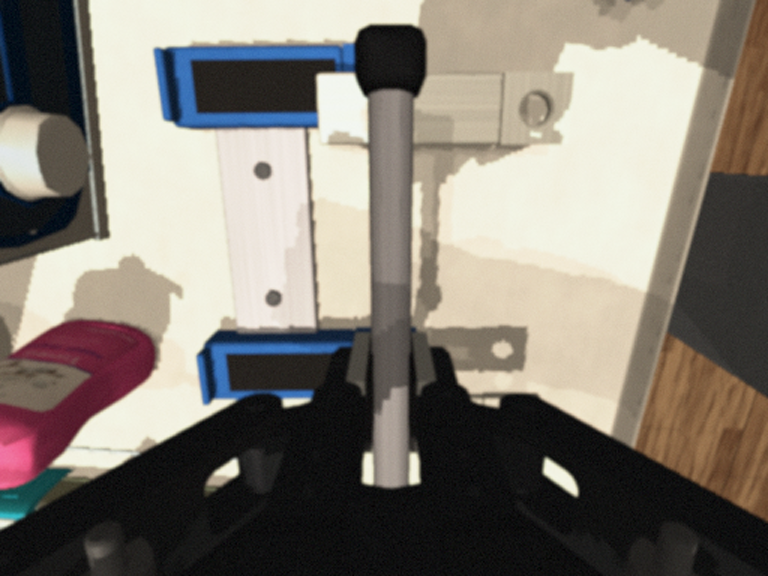

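Rail holes in hand are at (538,108) and (503,349). The mount's stop corners are R (155,48)/(165,121) and L (209,336)/(204,402).

Run:
```python
from h import *
import pickle
from scipy.optimize import least_squares
s=pickle.load(open('s5.pkl','rb'));k=1/1.5
w=lambda u,v,z:atz('wrist',u*k,v*k,z,s).round(1)
zb=s['position'][2]-117.1
print('zb',zb)
def rep(nm,L,R):
    d=L-R; yaw=np.degrees(np.arctan2(-d[0],d[1])); m=(L+R)/2; y=np.radians(yaw)
    print(nm,L,R,'len',np.linalg.norm(d[:2]).round(1),'yaw',yaw.round(2),'org',(m[:2]+76*np.array([np.cos(y),np.sin(y)])).round(1))
rep('rail',w(503,349,zb+8),w(538,108,zb+8))
for p in [(155,48),(165,121),(209,336),(204,402)]: print(w(*p,40))
# multi-view blue-mask fit of mount pose
Rz=lambda y:np.array([[np.cos(y),-np.sin(y)],[np.sin(y),np.cos(y)]])
s2=dict(position=np.array([557.526,-330.607,230.655]),tcp_rot=np.array([[-1,.001,-.007],[.001,1,.006],[.007,.006,-1]]))
V=[('w1r.png',1,pickle.load(open('s1.pkl','rb'))),('w2.png',1.5,s2),('w3.png',1.5,pickle.load(open('s3.pkl','rb'))),('w4.png',1.5,pickle.load(open('s4.pkl','rb')))]
def box(x0,x1,y0,y1,z0,z1): return np.array([[x,y,z] for x in(x0,x1) for y in (y0,y1) for z in (z0,z1)],float)
B=[box(-99,54,yy-23,yy+23,0,28) for yy in(95,-95)]+[box(48,54,yy-23,yy+23,0,40) for yy in(95,-95)]
D=[]
for f,sc,st in V:
    im=cv2.resize(cv2.imread('pics/'+f),(768,576)); hsv=cv2.cvtColor(im,cv2.COLOR_BGR2HSV)
    blue=((hsv[...,0]>98)&(hsv[...,0]<125)&(hsv[...,1]>120)&(hsv[...,2]>50)).astype(np.uint8)
    D.append((blue,st))
def cost(p,only=None):
    out=[]
    for i,(blue,st) in enumerate(D):
        if only is not None and i not in only: continue
        m=np.zeros(blue.shape,np.uint8)
        for b in B:
            W=b.copy(); W[:,:2]=b[:,:2]@Rz(p[2]).T+p[:2]
            q=np.array([proj('wrist',X,st)*1.5 for X in W]); h=cv2.convexHull((q*16).astype(np.int32)); cv2.fillConvexPoly(m,h,1,shift=4)
        near=cv2.dilate(m,np.ones((25,25)))
        inside=(blue&m).sum(); outside=(blue&near&(1-m)).sum(); bg=((1-blue)&m).sum()
        out.append(outside*1.5+bg)
    return sum(out)
from scipy.optimize import minimize
for only in (None,[0],[2],[3]):
    r=minimize(lambda q:cost([q[0]*10+620,q[1]*10-45,q[2]*.1+.09],only),[0,0,0],method='Nelder-Mead',options=dict(initial_simplex=[[0,0,0],[.6,0,0],[0,.6,0],[0,0,.3]],maxfev=90,xatol=.01))
    q=r.x;print(only,(q[0]*10+620).round(1),(q[1]*10-45).round(1),np.degrees(q[2]*.1+.09).round(2),r.fun)
```

```text
zb 58.04740029631927
rail [465.5   2.   66. ] [ 468.1 -137.9   66. ] len 139.9 yaw 1.06 org [542.8 -66.5]
[ 682.  -154.3   40. ]
[ 678.5 -115.4   40. ]
[656.4  20.2  40. ]
[661.3  71.   40. ]Traceback (most recent call last):
  File "<stdin>", line 38, in <module>
    res = _minimize_neldermead(fun, x0, args, callback, bounds=bounds,
                               **options)
    fxr = func(xr)
    fx = function(np.copy(x), *(wrapper_args + args))
  File "<stdin>", line 38, in <lambda>
  File "<stdin>", line 31, in cost
  File "h.py", line 14, in proj
    c,f=K(n); X=np.array(X,float)
        ~^^^
  File "h.py", line 4, in K
    c=camera_info(n); f=192/np.tan(np.radians(c['vfov'])/2); return c,f
ValueError: time passes only in moves, steps and waits
```

```bash
python3 - <<'E'
import re
t=open('h.py').read()
t=t.replace("def K(n):\n    c=camera_info(n);","_c={}\ndef K(n):\n    if n not in _c: _c[n]=camera_info(n)\n    c=_c[n];")
open('h.py','w').write(t)
E
cat > fit.py <<'E'
from h import *
import pickle
from scipy.optimize import minimize
Rz=lambda y:np.array([[np.cos(y),-np.sin(y)],[np.sin(y),np.cos(y)]])
s2=dict(position=np.array([557.526,-330.607,230.655]),tcp_rot=np.array([[-1,.001,-.007],[.001,1,.006],[.007,.006,-1]]))
V=[('w1r.png',pickle.load(open('s1.pkl','rb'))),('w2.png',s2),('w3.png',pickle.load(open('s3.pkl','rb'))),('w4.png',pickle.load(open('s4.pkl','rb'))),('w5.png',pickle.load(open('s5.pkl','rb')))]
def box(x0,x1,y0,y1,z0,z1): return np.array([[x,y,z] for x in(x0,x1) for y in (y0,y1) for z in (z0,z1)],float)
B=[box(-99,54,yy-23,yy+23,0,28) for yy in(95,-95)]+[box(48,54,yy-23,yy+23,0,40) for yy in(95,-95)]
D=[]
for f,st in V:
    im=cv2.resize(cv2.imread('pics/'+f),(768,576)); hsv=cv2.cvtColor(im,cv2.COLOR_BGR2HSV)
    D.append((((hsv[...,0]>98)&(hsv[...,0]<125)&(hsv[...,1]>120)&(hsv[...,2]>40)).astype(np.uint8),st))
def cost(p,only):
    o=0
    for i in only:
        blue,st=D[i]; m=np.zeros(blue.shape,np.uint8)
        for b in B:
            W=b.copy(); W[:,:2]=b[:,:2]@Rz(p[2]).T+p[:2]
            q=np.array([proj('wrist',X,st)*1.5 for X in W]); cv2.fillConvexPoly(m,cv2.convexHull((q*16).astype(np.int32)),1,shift=4)
        near=cv2.dilate(m,np.ones((25,25)))
        o+=(blue&near&(1-m)).sum()*1.5+((1-blue)&m).sum()
    return o
for only in ([0,1,2,3],[0],[2],[3],[4]):
    r=minimize(lambda q:cost([q[0]*10+620,q[1]*10-45,q[2]*.1+.09],only),[0,0,0],method='Nelder-Mead',options=dict(initial_simplex=[[-.1,-.1,0],[.6,0,0],[0,.6,0],[0,0,.4]],maxfev=90,xatol=.01))
    q=r.x;print(only,(q[0]*10+620).round(1),(q[1]*10-45).round(1),np.degrees(q[2]*.1+.09).round(2),r.fun)
E
python3 fit.py
```

```text
[0, 1, 2, 3] 622.2 -45.2 5.13 30764.5
[0] 629.4 -49.0 1.94 6476.0
[2] 623.2 -45.7 5.0 8918.0
[3] 619.4 -45.3 5.3 10225.0
[4] 621.1 -44.0 5.17 26977.5
```

Call:
apply_moves:
  translation:
    - [0.1, -0.55, 0]
    - [0.1, -0.55, 0]
    - [0.09, -0.55, 0]
    - [0, 0, 0]
    - [0, 0, 0.3]
  rot:
    - [0, 0, -0.003]
    - [0, 0, 0]
    - [0, 0, 0]
    - [0, 0, 0]
    - [0, 0, 0]
  hand: [-1, -1, -1, -1, -1]

```text
time_s: 9.75
position: [623.5, -46.9, 162.9]
tcp_rot: [[0.09, -0.996, 0.003], [-0.996, -0.09, -0.001], [0.001, -0.003, -1.0]]
wrist_force: [0.4, 0.1, -5.6]
gripper_width: 0.128
grasp_force: 69.7
```

Call:
apply_moves:
  translation:
    - [0, 0, 0.2]
    - [0, 0, 0]
    - [0, 0, 0.04]
    - [0, 0, 0]
    - [0, 0, 0]
  rot:
    - [0, 0, 0]
    - [0, 0, 0]
    - [0, 0, 0]
    - [0, 0, 0]
    - [0, 0, 0]
  hand: [-1, -1, -1, -1, -1]

```text
time_s: 10.25
position: [622.8, -47.2, 150.0]
tcp_rot: [[0.089, -0.996, 0.001], [-0.996, -0.089, -0.0], [0.0, -0.001, -1.0]]
wrist_force: [0.3, -0.6, -6.2]
gripper_width: 0.128
grasp_force: 69.7
```

Call:
apply_moves:
  translation:
    - [0, 0, 0.04]
    - [0, 0, 0.03]
    - [0, 0, 0.03]
    - [0, 0, 0]
    - [0, 0, 0]
  rot:
    - [0, 0, 0]
    - [0, 0, 0]
    - [0, 0, 0]
    - [0, 0, 0]
    - [0, 0, 0]
  hand: [-1, -1, -1, -1, -1]

```text
time_s: 10.75
position: [622.7, -47.3, 145.0]
tcp_rot: [[0.089, -0.996, 0.001], [-0.996, -0.089, -0.0], [0.0, -0.001, -1.0]]
wrist_force: [-2.8, -0.2, 0.1]
gripper_width: 0.125
grasp_force: 70.7
```

Run:
```python
from h import *
s=state();print(s['position'],s['tcp_rot'].round(4),s['wrist_force'])
top=get_image('top')[:,:,::-1]; sd=get_image('side')[:,:,::-1]; w=get_image('wrist')[:,:,::-1]
for n,i in(('t6',top),('d6',sd),('w6',w)): cv2.imwrite(f'pics/{n}r.png',i)
a=cv2.resize(top[165:225,240:340],(500,300),interpolation=2)
b=cv2.resize(sd[180:240,205:305],(500,300),interpolation=2)
for h in [(536.7+9,40),( 0,0)]: pass
cv2.imwrite('pics/c6.png',np.vstack([a,b]))
```

```text
[622.67257801 -47.25697324 144.95166316] [[ 8.95e-02 -9.96e-01  7.00e-04]
 [-9.96e-01 -8.95e-02 -2.00e-04]
 [ 2.00e-04 -6.00e-04 -1.00e+00]] [-2.75126657 -0.16930212  0.09823603]
```

View pics/c6.png

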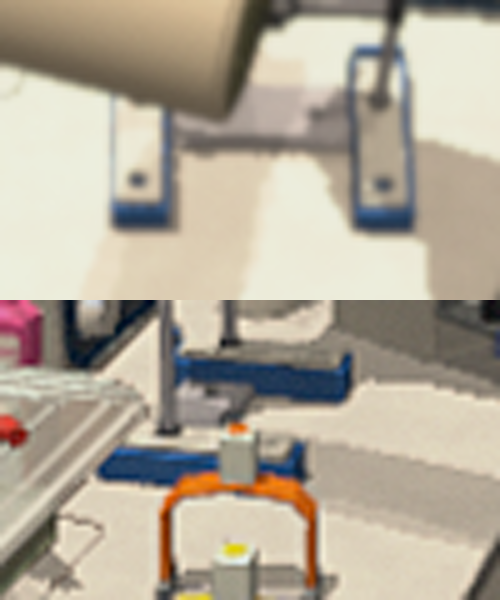

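Call:
apply_moves:
  translation:
    - [0, 0, 0]
    - [0, 0, 0]
    - [0, 0, 0]
    - [0, 0, 0]
    - [0, 0, -0.3]
  rot:
    - [0, 0, 0]
    - [0, 0, 0]
    - [0, 0, 0]
    - [0, 0, 0]
    - [0, 0, 0]
  hand: [1, 1, 1, 1, 1]

```text
time_s: 11.4
position: [621.3, -46.9, 157.3]
tcp_rot: [[0.089, -0.996, -0.004], [-0.996, -0.089, 0.001], [-0.001, 0.004, -1.0]]
wrist_force: [0.2, -0.0, 0.0]
gripper_width: 0.956
grasp_force: 0.0
```

Call:
apply_moves:
  translation:
    - [0, 0, -0.6]
    - [0, 0, -0.6]
    - [0, 0.5, -0.6]
    - [0, 0, 0]
    - [0, 0, 0]
  rot:
    - [0, 0, 0]
    - [0, 0, 0]
    - [0, 0, 0]
    - [0, 0, 0]
    - [0, 0, 0]
  hand: [1, 1, 1, 1, 1]

```text
time_s: 11.9
position: [598.2, -49.6, 250.4]
tcp_rot: [[0.089, -0.996, 0.003], [-0.996, -0.089, -0.0], [0.001, -0.003, -1.0]]
wrist_force: [-0.3, -0.4, -0.3]
gripper_width: 1.002
grasp_force: 0.0
```

Run:
```python
from h import *
import pickle
s=state();print(s['position'],s['tcp_rot'].round(4))
pickle.dump(s,open('s7.pkl','wb'))
im=get_image('wrist')[:,:,::-1]; cv2.imwrite('pics/w7r.png',im)
y=np.radians(5.15)
c=[]
for X in (-76,95),(-76,-95):
    P=np.array([621+X[0]*np.cos(y)-X[1]*np.sin(y),-45+X[0]*np.sin(y)+X[1]*np.cos(y),36]); q=proj('wrist',P,s); print(P,q)
    u,v=map(int,q); u=min(max(u,40),472);v=max(v,40); print('crop origin',u-40,v-40)
    c.append(cv2.resize(im[v-40:v+40,u-40:u+40],(400,400),interpolation=2))
cv2.imwrite('pics/c7.png',np.hstack(c))
```

```text
[598.15442397 -49.59965983 250.41036205] [[ 8.93e-02 -9.96e-01  2.70e-03]
 [-9.96e-01 -8.93e-02 -4.00e-04]
 [ 7.00e-04 -2.60e-03 -1.00e+00]]
[536.77927364  42.79447164  36.        ] [300.9 233.3]
crop origin 260 193
[ 553.83433345 -146.43851949   36.        ] [306.8  79.9]
crop origin 266 39
```

View pics/c7.png

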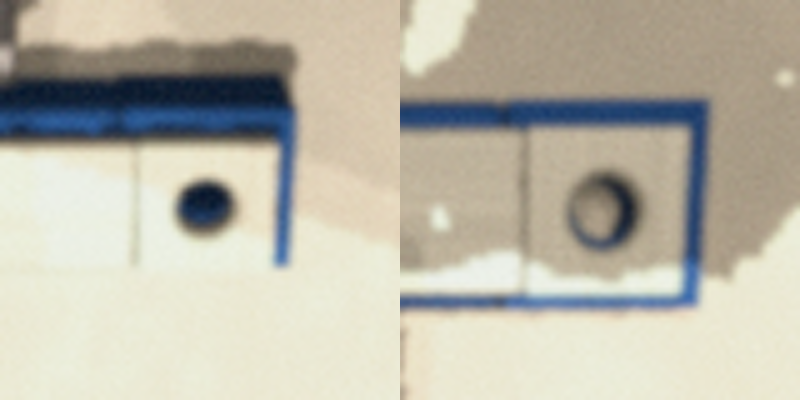

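Both foot holes, L at crop (205,208) and R at (602,212), sit over the mount holes to within about 1.5 mm. I'll fetch the screws now.

Run:
```python
from h import *
import pickle
s=pickle.load(open('s7.pkl','rb'))
print(atz('wrist',301,234.6,36,s),atz('wrist',306.4,81.4,36,s))
```

```text
[536.42643336  44.67772617  36.        ] [ 554.12060552 -144.74764793   36.        ]
```

Call:
apply_moves:
  translation:
    - [0.57, 0.62, 0]
    - [0.57, 0.62, 0]
    - [0.58, 0.62, 0]
    - [0.58, 0.62, 0]
    - [0.58, 0.62, 0]
  rot:
    - [0, 0, 0]
    - [0, 0, 0]
    - [0, 0, 0]
    - [0, 0, 0]
    - [0, 0, 0]
  hand: [0.08, 0.08, 0.08, 0.08, 0.08]

```text
time_s: 12.45
position: [454.9, -207.4, 247.6]
tcp_rot: [[0.09, -0.996, -0.002], [-0.996, -0.09, 0.001], [-0.002, 0.002, -1.0]]
wrist_force: [0.2, -0.9, -0.5]
gripper_width: 0.541
grasp_force: 0.0
```

Call:
apply_moves:
  translation:
    - [0.57, 0.62, 0]
    - [0, 0, 0.2]
    - [0, 0, 0.2]
    - [0, 0, 0.2]
    - [0, 0, 0.2]
  rot:
    - [0, 0, 0]
    - [0, 0, 0.0945]
    - [0, 0, 0.0945]
    - [0, 0, 0.0945]
    - [0, 0, 0.0945]
  hand: [0.08, 0.08, 0.08, 0.08, 0.08]

```text
time_s: 12.95
position: [427.4, -237.8, 207.3]
tcp_rot: [[-0.489, -0.872, -0.002], [-0.872, 0.489, 0.002], [-0.001, 0.003, -1.0]]
wrist_force: [0.5, -0.1, -0.9]
gripper_width: 0.538
grasp_force: 0.0
```

Call:
apply_moves:
  translation:
    - [0, 0, 0]
    - [0, 0, 0]
  rot:
    - [0, 0, 0]
    - [0, 0, 0]
  hand: [0.08, 0.08]

```text
time_s: 13.15
position: [427.6, -237.6, 208.3]
tcp_rot: [[-0.48, -0.877, -0.002], [-0.877, 0.48, 0.001], [-0.0, 0.002, -1.0]]
wrist_force: [-0.8, 0.3, 0.8]
gripper_width: 0.542
grasp_force: 0.0
```

Run:
```python
from h import *
import pickle
s=state();print(s['position'],s['tcp_rot'].round(4),s['gripper_width'])
pickle.dump(s,open('s8.pkl','wb'))
im=get_image('wrist')[:,:,::-1]; cv2.imwrite('pics/w8r.png',im)
cv2.imwrite('pics/w8.png',cv2.resize(im,(768,576),interpolation=2))
for p in [(401.4,-287.1,72),(428.5,-238.2,72),(401.4,-287.1,46),(428.5,-238.2,46)]: print((proj('wrist',p,s)*1.5))
```

```text
[ 427.62067877 -237.56759259  208.31648085] [[-4.798e-01 -8.774e-01 -1.600e-03]
 [-8.774e-01  4.798e-01  1.400e-03]
 [-5.000e-04  2.100e-03 -1.000e+00]] 0.5419243032472758
[388.5 174. ]
[388.2  262.65]
[388.5  172.05]
[388.2 253.8]
```

View pics/w8.png

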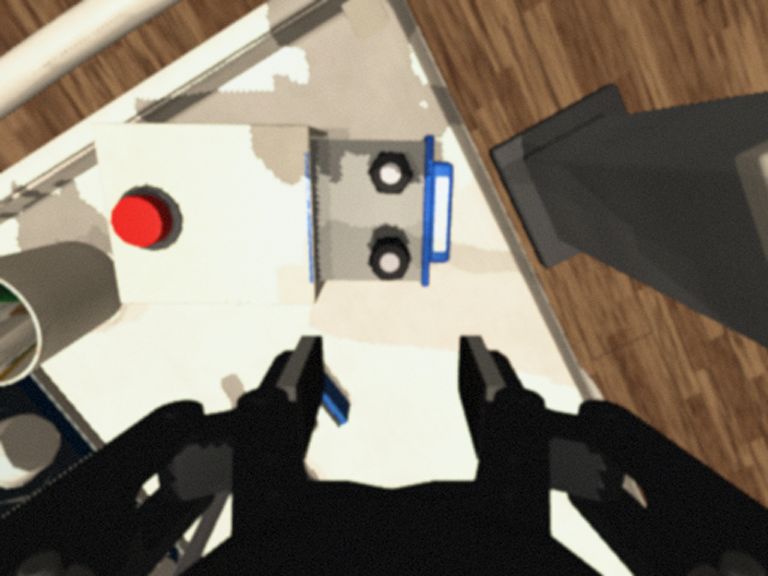

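Head tops are at (389,175) and (389.5,262), as predicted, and the caddy is aligned with the gripper.

Call:
apply_moves:
  translation:
    - [0, -0.02, 0.8]
    - [0, 0, 0.8]
    - [0, 0, 0.7]
    - [0, 0, 0.4]
    - [0, 0, 0.2]
  rot:
    - [0, 0, 0]
    - [0, 0, 0]
    - [0, 0, 0]
    - [0, 0, 0]
    - [0, 0, 0]
  hand: [0.08, 0.08, 0.08, 0.08, 0.08]

```text
time_s: 13.7
position: [428.0, -237.6, 62.6]
tcp_rot: [[-0.481, -0.877, -0.002], [-0.877, 0.481, 0.002], [-0.001, 0.003, -1.0]]
wrist_force: [-1.1, 0.5, -0.1]
gripper_width: 0.539
grasp_force: 0.0
```

Call:
apply_moves:
  translation:
    - [0, 0, 0.22]
    - [0, 0, 0]
    - [0, 0, 0]
    - [0, 0, 0]
    - [0, 0, 0]
  rot:
    - [0, 0, 0]
    - [0, 0, 0]
    - [0, 0, 0]
    - [0, 0, 0]
    - [0, 0, 0]
  hand: [0.08, 0.08, -1, -1, -1]
  grip_force: 40

```text
time_s: 14.2
position: [429.5, -238.9, 54.5]
tcp_rot: [[-0.483, -0.876, 0.002], [-0.876, 0.483, -0.001], [0.0, -0.002, -1.0]]
wrist_force: [-0.5, 0.2, 5.0]
gripper_width: 0.284
grasp_force: 39.2
```

Call:
apply_moves:
  translation:
    - [0, 0, 0]
    - [0, 0, 0]
    - [0, 0, -0.2]
    - [0, 0, -0.4]
    - [0, 0, -0.5]
  rot:
    - [0, 0, 0]
    - [0, 0, 0]
    - [0, 0, 0]
    - [0, 0, 0]
    - [0, 0, 0]
  hand: [-1, -1, -1, -1, -1]

```text
time_s: 14.7
position: [428.1, -237.8, 108.5]
tcp_rot: [[-0.483, -0.876, -0.002], [-0.876, 0.483, 0.001], [-0.0, 0.002, -1.0]]
wrist_force: [0.5, 0.1, -0.4]
gripper_width: 0.283
grasp_force: 39.9
```

Call:
apply_moves:
  translation:
    - [0, 0, -0.5]
    - [-0.5, -0.23, -0.3]
    - [-0.75, -0.35, -0.2]
    - [-0.75, -0.35, 0]
    - [-0.83, -0.39, 0]
  rot:
    - [0, 0, 0]
    - [0, 0, 0]
    - [0, 0, 0]
    - [0, 0, 0]
    - [0, 0, 0]
  hand: [-1, -1, -1, -1, -1]

```text
time_s: 15.2
position: [556.1, -145.8, 159.7]
tcp_rot: [[-0.484, -0.875, 0.002], [-0.875, 0.484, -0.001], [-0.0, -0.002, -1.0]]
wrist_force: [0.6, -1.5, -0.7]
gripper_width: 0.284
grasp_force: 39.9
```

Call:
apply_moves:
  translation:
    - [0, 0, 0.6]
    - [0, 0, 0.4]
    - [0, 0, 0]
    - [0, 0, 0]
  rot:
    - [0, 0, 0]
    - [0, 0, 0]
    - [0, 0, 0]
    - [0, 0, 0]
  hand: [-1, -1, -1, -1]

```text
time_s: 15.6
position: [554.6, -146.2, 108.6]
tcp_rot: [[-0.483, -0.876, -0.001], [-0.876, 0.483, 0.0], [0.0, 0.001, -1.0]]
wrist_force: [-0.1, 0.1, 0.0]
gripper_width: 0.288
grasp_force: 39.9
```

Run:
```python
from h import *
import pickle
s=state();print(s['position'],s['tcp_rot'].round(4),s['wrist_force'])
pickle.dump(s,open('s9.pkl','wb'))
im=get_image('wrist')[:,:,::-1]; cv2.imwrite('pics/w9r.png',im)
cv2.imwrite('pics/w9.png',cv2.resize(im[0:384,60:460],(800,768),interpolation=2)[:600])
p=proj('wrist',(554,-145.5,36),s); print((p-[60,0])*2)
```

```text
[ 554.57809547 -146.24696776  108.63677474] [[-4.831e-01 -8.756e-01 -8.000e-04]
 [-8.756e-01  4.831e-01  4.000e-04]
 [ 0.000e+00  9.000e-04 -1.000e+00]] [-0.14204507  0.09737738  0.02333861]
[402.4 391.8]
```

View pics/w9.png

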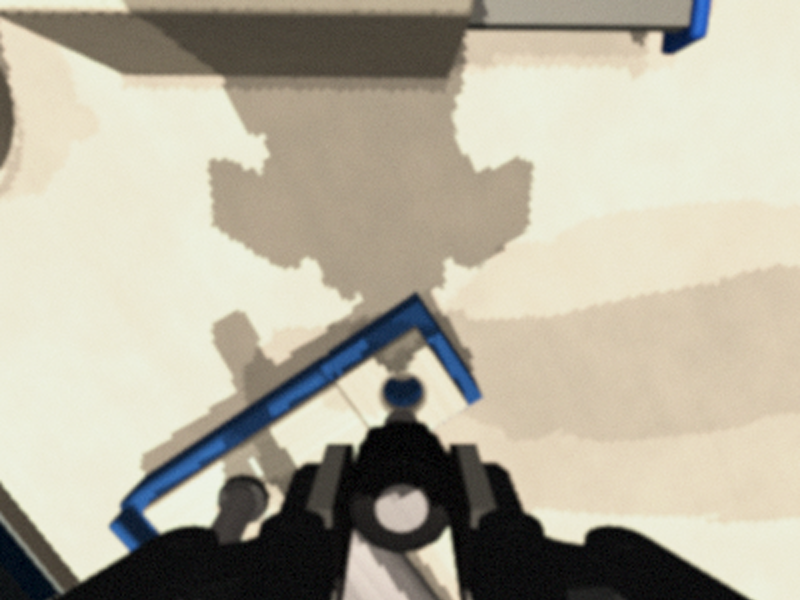

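The hole is at (403,392), as predicted, and the shank tip shows just below it at (402,412).

Run:
```python
from h import *
import pickle
s=pickle.load(open('s9.pkl','rb'))
p=s['position']
print((proj('wrist',(p[0],p[1],p[2]+17.5),s)-[60,0])*2,(proj('wrist',(p[0],p[1],p[2]-42.5),s)-[60,0])*2)
print(atz('wrist',60+200.5,255,p[2]+17.5,s)-p)
```

```text
[400.4 507.4] [400.2 418.4]
[ 0.22904496  0.66913828 17.5       ]
```

Call:
apply_moves:
  translation:
    - [-0.01, 0.015, 0.5]
    - [0, 0, 0.3]
    - [0, 0, 0.2]
    - [0, 0, 0.1]
    - [0, 0, 0]
  rot:
    - [0, 0, 0]
    - [0, 0, 0]
    - [0, 0, 0]
    - [0, 0, 0]
    - [0, 0, 0]
  hand: [-1, -1, -1, -1, -1]

```text
time_s: 16.15
position: [554.6, -145.8, 53.6]
tcp_rot: [[-0.483, -0.875, 0.0], [-0.875, 0.483, -0.0], [-0.0, -0.0, -1.0]]
wrist_force: [0.1, 0.0, -0.6]
gripper_width: 0.283
grasp_force: 39.9
```

Call:
apply_moves:
  translation:
    - [0, 0, 0.08]
    - [0, 0, 0.06]
    - [0, 0, 0]
  rot:
    - [0, 0, 0]
    - [0, 0, 0]
    - [0, 0, 0]
  hand: [-1, -1, -1]

```text
time_s: 16.45
position: [554.5, -145.5, 46.2]
tcp_rot: [[-0.483, -0.876, 0.0], [-0.876, 0.483, 0.0], [-0.0, -0.0, -1.0]]
wrist_force: [-0.2, 0.1, -1.2]
gripper_width: 0.281
grasp_force: 40.0
```

Call:
apply_moves:
  translation:
    - [0, 0, 0.03]
    - [0, 0, 0]
    - [0, 0, 0]
    - [0, 0, 0]
    - [0, 0, -0.4]
  rot:
    - [0, 0, 0]
    - [0, 0, 0]
    - [0, 0, 0]
    - [0, 0, 0]
    - [0, 0, 0]
  hand: [-1, -1, 0.08, 0.08, 0.08]

```text
time_s: 16.95
position: [552.5, -144.7, 62.6]
tcp_rot: [[-0.483, -0.876, -0.005], [-0.876, 0.483, 0.002], [0.0, 0.005, -1.0]]
wrist_force: [-1.0, -0.0, 0.0]
gripper_width: 0.539
grasp_force: 0.0
```

Call:
apply_moves:
  translation:
    - [0, 0, -0.6]
    - [0, 0, -0.9]
    - [0.4, 0.13, -0.5]
    - [0.8, 0.26, 0]
    - [0.8, 0.26, 0]
  rot:
    - [0, 0, 0]
    - [0, 0, 0]
    - [0, 0, 0]
    - [0, 0, 0]
    - [0, 0, 0]
  hand: [0.08, 0.08, 0.08, 0.08, 0.08]

```text
time_s: 17.45
position: [478.1, -218.2, 166.4]
tcp_rot: [[-0.481, -0.877, 0.003], [-0.877, 0.481, -0.002], [0.0, -0.004, -1.0]]
wrist_force: [-0.1, -0.8, -0.2]
gripper_width: 0.539
grasp_force: 0.0
```

Call:
apply_moves:
  translation:
    - [0.8, 0.26, 0]
    - [0.8, 0.26, 0]
    - [0.36, 0.14, 0]
    - [0, 0, 0]
    - [0, 0, 0]
  rot:
    - [0, 0, 0]
    - [0, 0, 0]
    - [0, 0, 0]
    - [0, 0, 0]
    - [0, 0, 0]
  hand: [0.08, 0.08, 0.08, 0.08, 0.08]

```text
time_s: 17.95
position: [401.6, -287.4, 165.0]
tcp_rot: [[-0.484, -0.875, 0.001], [-0.875, 0.484, 0.0], [-0.0, -0.001, -1.0]]
wrist_force: [0.4, -0.1, -0.0]
gripper_width: 0.541
grasp_force: 0.0
```

Call:
apply_moves:
  translation:
    - [0, 0, 0.7]
    - [0, 0, 0.7]
    - [0, 0, 0.5]
    - [0, 0, 0.2]
    - [0, 0, 0.12]
  rot:
    - [0, 0, 0]
    - [0, 0, 0]
    - [0, 0, 0]
    - [0, 0, 0]
    - [0, 0, 0]
  hand: [0.08, 0.08, 0.08, 0.08, 0.08]

```text
time_s: 18.45
position: [402.0, -286.2, 53.1]
tcp_rot: [[-0.482, -0.876, -0.001], [-0.876, 0.482, 0.001], [-0.001, 0.001, -1.0]]
wrist_force: [-0.2, -0.2, -0.3]
gripper_width: 0.537
grasp_force: 0.0
```

Call:
apply_moves:
  translation:
    - [0, 0, 0.02]
    - [0, 0, 0]
    - [0, 0, 0]
    - [0, 0, 0]
    - [0, 0, 0]
  rot:
    - [0, 0, 0]
    - [0, 0, 0]
    - [0, 0, 0]
    - [0, 0, 0]
    - [0, 0, 0]
  hand: [0.08, -1, -1, -1, -1]
  grip_force: 40

```text
time_s: 18.95
position: [402.3, -287.9, 54.0]
tcp_rot: [[-0.483, -0.876, 0.002], [-0.876, 0.483, -0.001], [0.0, -0.003, -1.0]]
wrist_force: [-0.1, 1.4, 6.1]
gripper_width: 0.287
grasp_force: 39.2
```

Call:
apply_moves:
  translation:
    - [0, 0, 0]
    - [0, 0, -0.2]
    - [0, 0, -0.5]
    - [0, 0, -0.8]
    - [0, 0, -0.7]
  rot:
    - [0, 0, 0]
    - [0, 0, 0]
    - [0, 0, 0]
    - [0, 0, 0]
    - [0, 0, 0]
  hand: [-1, -1, -1, -1, -1]

```text
time_s: 19.45
position: [401.1, -287.2, 164.6]
tcp_rot: [[-0.483, -0.875, -0.0], [-0.875, 0.483, 0.0], [0.0, 0.0, -1.0]]
wrist_force: [0.1, -1.8, -0.5]
gripper_width: 0.286
grasp_force: 40.1
```

Call:
apply_moves:
  translation:
    - [-0.88, 0.1, 0]
    - [-0.89, 0.1, 0]
    - [-0.89, 0.1, 0]
    - [-0.89, 0.1, 0]
    - [-0.89, 0.1, 0]
  rot:
    - [0, 0, 0]
    - [0, 0, 0]
    - [0, 0, 0]
    - [0, 0, 0]
    - [0, 0, 0]
  hand: [-1, -1, -1, -1, -1]

```text
time_s: 19.95
position: [487.2, -79.4, 163.5]
tcp_rot: [[-0.484, -0.875, 0.001], [-0.875, 0.484, -0.0], [0.0, -0.001, -1.0]]
wrist_force: [-0.1, -1.1, 0.3]
gripper_width: 0.288
grasp_force: 40.1
```

Call:
apply_moves:
  translation:
    - [-0.89, 0.1, 0]
    - [-0.89, 0.11, 0]
    - [-0.88, 0.11, 0.3]
    - [0, 0, 0.84]
    - [0, 0, 0]
  rot:
    - [0, 0, 0]
    - [0, 0, 0]
    - [0, 0, 0]
    - [0, 0, 0]
    - [0, 0, 0]
  hand: [-1, -1, -1, -1, -1]

```text
time_s: 20.45
position: [533.3, 44.9, 101.6]
tcp_rot: [[-0.481, -0.877, -0.009], [-0.877, 0.481, 0.0], [0.004, 0.008, -1.0]]
wrist_force: [-1.7, 0.2, -0.4]
gripper_width: 0.287
grasp_force: 40.1
```

Call:
apply_moves:
  translation:
    - [0, 0, 0]
  rot:
    - [0, 0, 0]
  hand: [-1]

```text
time_s: 20.55
position: [535.9, 43.3, 105.8]
tcp_rot: [[-0.483, -0.876, -0.003], [-0.876, 0.483, -0.0], [0.001, 0.002, -1.0]]
wrist_force: [-0.2, -0.5, 0.5]
gripper_width: 0.285
grasp_force: 40.1
```

Run:
```python
from h import *
import pickle
s=state();p=s['position'];print(p)
pickle.dump(s,open('s10.pkl','wb'))
im=get_image('wrist')[:,:,::-1]; cv2.imwrite('pics/w10r.png',im)
cv2.imwrite('pics/w10.png',cv2.resize(im[0:300,60:460],(800,600),interpolation=2))
print((proj('wrist',(536.6,43.7,36),s)-[60,0])*2, (proj('wrist',(p[0],p[1],p[2]+17.5),s)-[60,0])*2,(proj('wrist',(p[0],p[1],p[2]-42.5),s)-[60,0])*2)
```

```text
[535.93467734  43.3062826  105.77649843]
[399. 395.] [400.6 507.2] [400.  418.6]
```

View pics/w10.png

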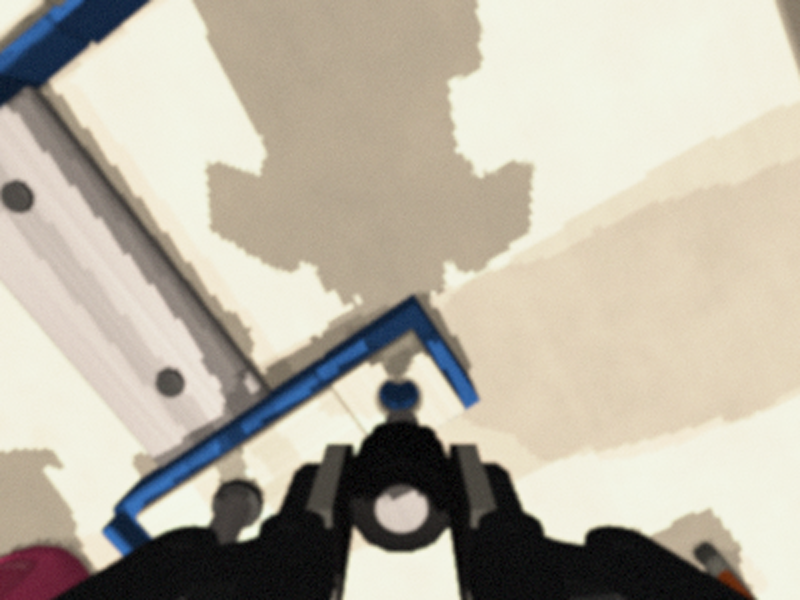

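The hole is at (398,394) against a predicted (399,395), so I can insert.

Call:
apply_moves:
  translation:
    - [-0.01, -0.01, 0.5]
    - [0, 0, 0.3]
    - [0, 0, 0.2]
    - [0, 0, 0.06]
    - [0, 0, 0]
  rot:
    - [0, 0, 0]
    - [0, 0, 0]
    - [0, 0, 0]
    - [0, 0, 0]
    - [0, 0, 0]
  hand: [-1, -1, -1, -1, -1]

```text
time_s: 21.1
position: [538.0, 42.8, 53.4]
tcp_rot: [[-0.484, -0.875, 0.0], [-0.875, 0.484, -0.0], [0.0, -0.001, -1.0]]
wrist_force: [-1.4, -0.6, -0.3]
gripper_width: 0.284
grasp_force: 40.1
```

Call:
apply_moves:
  translation:
    - [0, 0, 0.08]
    - [0, 0, 0.07]
    - [0, 0, 0]
    - [0, 0, 0]
  rot:
    - [0, 0, 0]
    - [0, 0, 0]
    - [0, 0, 0]
    - [0, 0, 0]
  hand: [-1, -1, -1, -1]

```text
time_s: 21.5
position: [537.9, 43.4, 45.2]
tcp_rot: [[-0.483, -0.876, 0.0], [-0.876, 0.483, -0.0], [0.0, -0.0, -1.0]]
wrist_force: [-0.8, -1.4, -1.5]
gripper_width: 0.285
grasp_force: 40.1
```

Call:
apply_moves:
  translation:
    - [0, 0, 0.02]
    - [0, 0, 0]
    - [0, 0, 0]
    - [0, 0, -0.4]
    - [0, 0, -0.8]
  rot:
    - [0, 0, 0]
    - [0, 0, 0]
    - [0, 0, 0]
    - [0, 0, 0]
    - [0, 0, 0]
  hand: [-1, 0.08, 0.08, 0.08, 0.08]

```text
time_s: 22.0
position: [535.6, 43.9, 102.2]
tcp_rot: [[-0.483, -0.876, -0.006], [-0.876, 0.483, 0.001], [0.002, 0.006, -1.0]]
wrist_force: [0.1, -0.1, -0.1]
gripper_width: 0.538
grasp_force: 0.0
```

Call:
apply_moves:
  translation:
    - [0, 0, -0.9]
    - [0, 0, -0.7]
    - [0, 0, -0.7]
    - [0, 0, -0.7]
    - [0, 0, -0.7]
  rot:
    - [0, 0, 0]
    - [0, 0, -0.0945]
    - [0, 0, -0.0945]
    - [0, 0, -0.0945]
    - [0, 0, -0.0945]
  hand: [0.08, 0.08, 0.08, 0.08, 0.08]

```text
time_s: 22.5
position: [538.0, 43.8, 291.2]
tcp_rot: [[0.096, -0.995, 0.002], [-0.995, -0.096, 0.0], [-0.0, -0.002, -1.0]]
wrist_force: [1.2, -0.3, -0.5]
gripper_width: 0.541
grasp_force: 0.0
```

```bash
cat > seg.py <<'E'
from h import *
def blobs(im,name):
    hsv=cv2.cvtColor(im,cv2.COLOR_BGR2HSV); H,S,V=hsv[...,0],hsv[...,1],hsv[...,2]
    m={'orange':(H>=6)&(H<=17)&(S>190)&(V>120),'yellow':(H>=22)&(H<=32)&(S>150)&(V>100),'green':(H>=40)&(H<=85)&(S>110)&(V>50),'red':((H<5)|(H>174))&(S>180)&(V>100)}[name].astype(np.uint8)
    n,l,st,c=cv2.connectedComponentsWithStats(m)
    return [(int(st[i,4]),c[i].round(1).tolist(),st[i,:4].tolist()) for i in range(1,n) if st[i,4]>=12]
E
python3 - <<'E'
from seg import *
import pickle
s=state();print(s['position'],s['tcp_rot'].round(3).tolist())
im=get_image('wrist')[:,:,::-1]; cv2.imwrite('pics/w11r.png',im);pickle.dump(s,open('s11.pkl','wb'))
t=get_image('top')[:,:,::-1];d=get_image('side')[:,:,::-1];cv2.imwrite('pics/t11r.png',t);cv2.imwrite('pics/d11r.png',d)
for n,i in(('wrist',im),('top',t),('side',d)):
    for c in('orange','yellow','green','red'): print(n,c,blobs(i,c))
# screws: black head with silver cap
for P in [(536.7,43.5),(554.1,-145.5)]:
    q=proj('wrist',(*P,62),s); print(q); u,v=map(int,q.round())
    if 8<u<504 and 12<v<370:
        g=cv2.cvtColor(im,cv2.COLOR_BGR2GRAY)[v-12:v+13,u-12:u+13]; print(g[::3,::3])
E
```

```text
[537.97784237  43.81084095 291.24115229] [[0.096, -0.995, 0.002], [-0.995, -0.096, 0.0], [-0.0, -0.002, -1.0]]
wrist orange [(351, [298.9, 285.7], [284, 275, 28, 21]), (396, [255.6, 289.1], [242, 278, 32, 21]), (39, [280.0, 309.3], [277, 306, 7, 7])]
wrist yellow []
wrist green []
wrist red []
top orange []
top yellow []
top green []
top red [(33, [368.4, 201.5], [365, 199, 7, 6])]
side orange [(124, [252.8, 221.2], [237, 215, 31, 22])]
side yellow [(191, [252.7, 247.1], [235, 239, 35, 27])]
side green []
side red [(18, [283.9, 163.9], [282, 162, 5, 5]), (19, [206.5, 206.0], [204, 204, 6, 5])]
[261.4 157.5]
[[230 231 106  45  23  36  94 129 171]
 [227 187  18  32  37  34  18  80 154]
 [229 130  48  70 108  68  32  33 204]
 [229 119  57 186 209 190  55  65 215]
 [226  87  67 203 208 203  72  78 221]
 [225 125  49 138 190 147  40 127 225]
 [227 233 142  49  53  50 100 200 231]
 [215 219 218 166 104 168 202 202 208]
 [209 211 210 210 209 207 198 185 191]]
[262.1 -13.5]
```

Call:
apply_moves:
  translation:
    - [-0.84, 0.23, -0.11]
    - [-0.84, 0.23, -0.11]
    - [-0.84, 0.23, -0.11]
    - [-0.84, 0.23, -0.11]
    - [-0.84, 0.23, -0.11]
  rot:
    - [0, 0, 0]
    - [0, 0, 0]
    - [0, 0, 0]
    - [0, 0, 0]
    - [0, 0, 0]
  hand: [0.08, 0.08, 0.08, 0.08, 0.08]

```text
time_s: 23.15
position: [460.6, 249.0, 315.7]
tcp_rot: [[0.088, -0.996, -0.001], [-0.996, -0.088, -0.0], [-0.0, 0.001, -1.0]]
wrist_force: [0.5, 0.8, -0.2]
gripper_width: 0.54
grasp_force: 0.0
```

Call:
apply_moves:
  translation:
    - [-0.84, 0.23, -0.11]
    - [-0.84, 0.23, -0.11]
    - [0, 0, 0]
    - [0, 0, 0]
  rot:
    - [0, 0, 0]
    - [0, 0, 0]
    - [0, 0, 0]
    - [0, 0, 0]
  hand: [0.08, 0.08, 0.08, 0.08]

```text
time_s: 23.55
position: [430.5, 330.0, 326.6]
tcp_rot: [[0.091, -0.996, -0.001], [-0.996, -0.091, -0.001], [0.001, 0.001, -1.0]]
wrist_force: [-0.1, -0.1, -0.2]
gripper_width: 0.544
grasp_force: 0.0
```

Run:
```python
from seg import *
import pickle
s=state();print(s['position'],s['tcp_rot'].round(3).tolist())
im=get_image('wrist')[:,:,::-1]; cv2.imwrite('pics/w12r.png',im);pickle.dump(s,open('s12.pkl','wb'))
s11=pickle.load(open('s11.pkl','rb'));print('orange disc from s11',atz('wrist',280,309.3,122,s11))
for c in('orange','yellow','green'):
    for b in blobs(im,c): print(c,b,atz('wrist',*b[1],122,s).round(1),atz('wrist',*b[1],84,s).round(1))
t=get_image('top')[:,:,::-1];cv2.imwrite('pics/t12r.png',t)
for c in('orange','yellow','green'): print(c,blobs(t,c))
```

```text
[430.52000193 330.02125989 326.59374334] [[0.091, -0.996, -0.001], [-0.996, -0.091, -0.001], [0.001, 0.001, -1.0]]
orange disc from s11 [496.66414784 220.08332194 122.        ]
orange (748, [238.3, 56.1], [220, 45, 37, 24]) [464.2 216.3 122. ] [467.2 211.4  84. ]
orange (80, [206.6, 53.3], [202, 48, 10, 12]) [498.6 216.6 122. ] [505.3 211.8  84. ]
orange (506, [185.7, 63.9], [174, 50, 30, 27]) [520.8 229.4 122. ] [530.  225.9  84. ]
orange (12, [36.6, 62.0], [34, 59, 5, 7]) [682.5 242.1 122. ] [709.3 240.   84. ]
yellow (450, [225.4, 196.6], [212, 187, 30, 20]) [468.8 377.4 122. ] [472.3 390.1  84. ]
yellow (438, [271.3, 196.5], [258, 186, 27, 21]) [412.5 372.2 122. ] [409.9 384.4  84. ]
yellow (73, [246.7, 207.8], [242, 204, 10, 9]) [441.5 389.7 122. ] [442.  403.7  84. ]
orange []
yellow []
green []
```

Call:
apply_moves:
  translation:
    - [0, 0, 0]
    - [0.84, -0.27, 0.5]
    - [0.84, -0.27, 0.5]
    - [0.84, -0.27, 0.5]
    - [0, 0, 0.4]
  rot:
    - [0, 0, -0.087]
    - [0, 0, 0]
    - [0, 0, 0]
    - [0, 0, 0]
    - [0, 0, 0]
  hand: [0.5, 0.5, 0.5, 0.5, 0.5]

```text
time_s: 24.15
position: [500.4, 211.2, 231.8]
tcp_rot: [[0.216, -0.976, -0.0], [-0.976, -0.216, -0.002], [0.002, 0.001, -1.0]]
wrist_force: [-0.0, 0.8, -0.5]
gripper_width: 0.751
grasp_force: 0.0
```

Call:
apply_moves:
  translation:
    - [0, 0, 0.3]
    - [0, 0, 0]
    - [0, 0, 0]
  rot:
    - [0, 0, 0]
    - [0, 0, 0]
    - [0, 0, 0]
  hand: [0.5, 0.5, 0.5]

```text
time_s: 24.45
position: [498.1, 215.9, 218.8]
tcp_rot: [[0.222, -0.975, -0.001], [-0.975, -0.222, -0.0], [0.0, 0.001, -1.0]]
wrist_force: [-0.4, 0.0, 0.3]
gripper_width: 0.746
grasp_force: 0.0
```

Run:
```python
from seg import *
import pickle
s=state();print(s['position'],s['tcp_rot'].round(3).tolist())
im=get_image('wrist')[:,:,::-1]; cv2.imwrite('pics/w13r.png',im);pickle.dump(s,open('s13.pkl','wb'))
s12=pickle.load(open('s12.pkl','rb'))
for b in blobs(im,'orange'): print(b,atz('wrist',*b[1],122,s).round(1), tri(ray('wrist',*b[1],s),ray('wrist',206.6,53.3,s12)))
p=s['position'];print(proj('wrist',(p[0],p[1],122),s))
```

```text
[498.13088876 215.86373778 218.83849062] [[0.222, -0.975, -0.001], [-0.975, -0.222, -0.0], [0.0, 0.001, -1.0]]
(933, [226.9, 174.6], [209, 159, 46, 31]) [527.2 211.9 122. ] (array([516.7, 216.1,  90.3]), [12.9, 12.9])
(900, [291.0, 175.8], [264, 162, 46, 29]) [474.9 201.1 122. ] (array([486.5, 208.5, 133.1]), [13.9, 13.9])
(80, [32.2, 175.3], [24, 166, 15, 21]) [685.1 248.3 122. ] (array([504.6, 202.3, 310.7]), [54.0, 54.0])
(185, [258.7, 188.9], [251, 182, 16, 15]) [498.6 218.2 122. ] (array([498.4, 217.2, 124.7]), [0.4, 0.4])
[259.9 186.4]
```

Call:
apply_moves:
  translation:
    - [-0.03, 0, 0.8]
    - [0, 0, 0.8]
    - [0, 0, 0.6]
    - [0, 0, 0.3]
    - [0, 0, 0]
  rot:
    - [0, 0, 0]
    - [0, 0, 0]
    - [0, 0, 0]
    - [0, 0, 0]
    - [0, 0, 0]
  hand: [0.5, 0.5, 0.5, 0.5, 0.5]

```text
time_s: 25.0
position: [496.5, 218.4, 92.5]
tcp_rot: [[0.225, -0.974, -0.003], [-0.974, -0.225, -0.001], [0.0, 0.003, -1.0]]
wrist_force: [-0.5, 0.0, 0.4]
gripper_width: 0.749
grasp_force: 0.0
```

Call:
apply_moves:
  translation:
    - [0, 0, 0]
    - [0, 0, 0]
    - [0, 0, 0]
    - [0, 0, 0]
    - [0, 0, 0]
  rot:
    - [0, 0, 0]
    - [0, 0, 0]
    - [0, 0, 0]
    - [0, 0, 0]
    - [0, 0, 0]
  hand: [-1, -1, -1, -1, -1]
  grip_force: 40

```text
time_s: 25.5
position: [499.0, 218.8, 95.6]
tcp_rot: [[0.224, -0.975, 0.003], [-0.975, -0.224, 0.001], [-0.0, -0.003, -1.0]]
wrist_force: [-0.9, -0.4, 5.4]
gripper_width: 0.278
grasp_force: 39.9
```

Call:
apply_moves:
  translation:
    - [0, 0, -0.2]
    - [0, 0, -0.5]
    - [0, 0, -0.9]
    - [0, 0, -0.9]
    - [0, 0, -0.9]
  rot:
    - [0, 0, 0]
    - [0, 0, 0]
    - [0, 0, 0]
    - [0, 0, 0]
    - [0, 0, 0]
  hand: [-1, -1, -1, -1, -1]

```text
time_s: 26.0
position: [497.1, 218.4, 266.0]
tcp_rot: [[0.224, -0.974, -0.0], [-0.974, -0.224, 0.0], [-0.0, 0.0, -1.0]]
wrist_force: [0.6, 0.7, 0.9]
gripper_width: 0.274
grasp_force: 39.4
```

Call:
apply_moves:
  translation:
    - [0, 0, -0.6]
    - [0, 0, 0]
    - [0, 0, 0]
  rot:
    - [0, 0, 0.09]
    - [0, 0, 0]
    - [0, 0, 0]
  hand: [-1, -1, -1]

```text
time_s: 26.3
position: [497.9, 218.6, 294.8]
tcp_rot: [[0.086, -0.996, 0.002], [-0.996, -0.086, 0.001], [-0.0, -0.002, -1.0]]
wrist_force: [-0.6, 0.3, -1.5]
gripper_width: 0.271
grasp_force: 39.5
```

Call:
apply_moves:
  translation:
    - [0.88, -0.29, 0]
    - [0.88, -0.29, 0]
    - [0.88, -0.29, 0]
    - [0.88, -0.29, 0]
    - [0.44, -0.14, 0]
  rot:
    - [0, 0, 0]
    - [0, 0, 0]
    - [0, 0, 0]
    - [0, 0, 0]
    - [0, 0, 0]
  hand: [-1, -1, -1, -1, -1]

```text
time_s: 26.8
position: [579.4, 23.5, 291.4]
tcp_rot: [[0.083, -0.997, -0.004], [-0.997, -0.083, -0.0], [0.0, 0.004, -1.0]]
wrist_force: [-0.5, 0.8, -0.8]
gripper_width: 0.27
grasp_force: 39.4
```

Call:
apply_moves:
  translation:
    - [0, 0, 0]
    - [0, 0, 0]
  rot:
    - [0, 0, 0]
    - [0, 0, 0]
  hand: [-1, -1]

```text
time_s: 27.0
position: [578.3, 26.5, 292.0]
tcp_rot: [[0.084, -0.996, -0.004], [-0.996, -0.084, 0.001], [-0.001, 0.004, -1.0]]
wrist_force: [0.1, 0.8, -0.2]
gripper_width: 0.274
grasp_force: 39.5
```

Run:
```python
from seg import *
import pickle
s=state();print(s['position'])
im=get_image('wrist')[:,:,::-1]; cv2.imwrite('pics/w14r.png',im);pickle.dump(s,open('s14.pkl','wb'))
t=get_image('top')[:,:,::-1];d=get_image('side')[:,:,::-1];cv2.imwrite('pics/t14r.png',t);cv2.imwrite('pics/d14r.png',d)
y=np.radians(5.2);g=cv2.cvtColor(im,cv2.COLOR_BGR2GRAY)
for n,X in(('postR',(0,-95,168)),('barmid',(0,0,168)),('scrR',(-76,-95,62)),('scrL',(-76,95,62))):
    P=(621+X[0]*np.cos(y)-X[1]*np.sin(y),-44.5+X[0]*np.sin(y)+X[1]*np.cos(y),X[2])
    q=proj('wrist',P,s); print(n,np.round(P,1),q,'top',proj('top',P),'side',proj('side',P)); u,v=map(int,q.round())
    if 30<u<480 and 18<v<364: print(g[v-18:v+19:3,u-24:u+25:3])
```

```text
[578.34543954  26.49666305 291.9765191 ]
postR [ 629.6 -139.1  168. ] [211.1 -33.6] top [318.4 165.5] side [249.9 157.4]
barmid [621.  -44.5 168. ] [216.9  94.7] top [292.9 165.1] side [243.9 164.7]
[[242 240 241 240 239 223 190 218 221 181  99 207 216 231 236 234 236]
 [241 240 241 240 241 219 192 217 220 183  99 207 216 232 237 235 236]
 [240 241 240 240 241 227 192 218 220 183  89 206 218 232 238 235 236]
 [240 241 241 241 240 227 192 217 220 169  84 204 219 232 238 234 236]
 [241 241 241 242 243 226 191 218 219 174  89 203 217 229 238 235 196]
 [240 241 242 241 242 227 189 216 219 179  85 199 219 225 238 234 179]
 [242 241 242 242 243 220 190 216 218 181  93 202 218 226 239 237 187]
 [242 242 242 241 242 222 190 217 219 196 104 189 221 231 238 236 221]
 [242 242 241 240 242 230 194 212 220 199 103 186 220 236 237 238 187]
 [242 241 241 241 242 233 197 212 219 198  99 172 223 237 238 238 178]
 [242 241 241 239 241 233 198 212 217 201  98 172 224 230 240 236 184]
 [241 240 242 241 242 233 206 211 217 197 101 169 223 232 238 238 200]
 [241 240 242 242 241 230 214 207 219 196 118 167
[... 401 characters left out ...]
232 208 233  89  10  23  30  23  38 127 140 124 215 214 217]
 [236 234 234 218 230  37  35  50  73  47  28 104 155 156 213 215 216]
 [232 232 234 217 227  35  50 158 198 176  46  81 135 158 213 215 216]
 [231 232 232 218 220  41  58 190 199 196  69  99 139 165 211 215 215]
 [237 235 235 220 231 116  48 132 185 146  34 159 143 165 213 213 215]
 [235 235 235 218 232 231 133  44  49  46 120 222 138 166 213 211 211]
 [209 211 209 189 213 212 209 161 147 176 195 199 166 191 211 213 208]
 [233 231 232 230 230 230 231 229 226 213 214 214 214 215 214 212 209]
 [233 232 231 230 228 229 230 230 227 221 213 214 213 213 215 217 212]
 [233 231 233 230 229 231 230 231 231 228 217 215 212 215 216 215 212]]
```

Left screw and bar are where expected, so I'll hang the orange frame.

Call:
apply_moves:
  translation:
    - [0.73, -0.245, 0]
    - [0.73, -0.245, 0]
    - [0.73, -0.245, 0]
    - [0, 0, 0]
    - [0, 0, 0.4]
  rot:
    - [0, 0, 0]
    - [0, 0, 0]
    - [0, 0, 0]
    - [0, 0, 0]
    - [0, 0, 0]
  hand: [-1, -1, -1, -1, -1]

```text
time_s: 27.65
position: [626.5, -79.2, 276.0]
tcp_rot: [[0.085, -0.996, 0.005], [-0.996, -0.085, -0.001], [0.001, -0.004, -1.0]]
wrist_force: [0.1, -0.9, -0.5]
gripper_width: 0.277
grasp_force: 39.7
```

Call:
apply_moves:
  translation:
    - [0, 0, 0.5]
    - [0, 0, 0.5]
    - [0, 0, 0.4]
    - [0, 0, 0.2]
    - [0, 0, 0]
  rot:
    - [0, 0, 0]
    - [0, 0, 0]
    - [0, 0, 0]
    - [0, 0, 0]
    - [0, 0, 0]
  hand: [-1, -1, -1, -1, -1]

```text
time_s: 28.15
position: [624.0, -77.6, 192.5]
tcp_rot: [[0.087, -0.996, -0.003], [-0.996, -0.087, 0.001], [-0.001, 0.003, -1.0]]
wrist_force: [-0.5, 0.2, -0.1]
gripper_width: 0.275
grasp_force: 39.5
```

Call:
apply_moves:
  translation:
    - [0, 0, 0.08]
    - [0, 0, 0.06]
    - [0, 0, 0.03]
    - [0, 0, 0]
    - [0, 0, 0]
  rot:
    - [0, 0, 0]
    - [0, 0, 0]
    - [0, 0, 0]
    - [0, 0, 0]
    - [0, 0, 0]
  hand: [-1, -1, -1, -1, -1]

```text
time_s: 28.65
position: [625.3, -79.4, 185.7]
tcp_rot: [[0.085, -0.996, 0.001], [-0.996, -0.085, -0.0], [0.0, -0.001, -1.0]]
wrist_force: [0.6, -0.1, -0.8]
gripper_width: 0.271
grasp_force: 39.6
```

Call:
apply_moves:
  translation:
    - [0, 0, 0.05]
    - [0, 0, 0.02]
    - [0, 0, 0]
  rot:
    - [0, 0, 0]
    - [0, 0, 0]
    - [0, 0, 0]
  hand: [-1, -1, -1]

```text
time_s: 28.95
position: [625.4, -79.4, 182.4]
tcp_rot: [[0.085, -0.996, 0.001], [-0.996, -0.085, -0.0], [0.0, -0.001, -1.0]]
wrist_force: [-0.5, -0.4, 2.2]
gripper_width: 0.272
grasp_force: 40.0
```

Call:
apply_moves:
  translation:
    - [0, 0, 0]
    - [0, 0, 0]
    - [0, 0, -0.3]
    - [0, 0, -0.8]
    - [0, 0, -1]
  rot:
    - [0, 0, 0]
    - [0, 0, 0]
    - [0, 0, 0]
    - [0, 0, 0]
    - [0, 0, 0]
  hand: [0.5, 0.5, 0.5, 0.5, 0.5]

```text
time_s: 29.45
position: [623.8, -78.9, 285.3]
tcp_rot: [[0.085, -0.996, -0.005], [-0.996, -0.085, 0.002], [-0.002, 0.005, -1.0]]
wrist_force: [1.1, -0.6, 0.1]
gripper_width: 0.753
grasp_force: 0.0
```

Call:
apply_moves:
  translation:
    - [-0.87, 0.26, 0]
    - [-0.87, 0.26, 0]
    - [-0.87, 0.26, 0]
    - [-0.87, 0.26, 0]
    - [-0.87, 0.26, 0]
  rot:
    - [0, 0, 0]
    - [0, 0, 0]
    - [0, 0, 0]
    - [0, 0, 0]
    - [0, 0, 0]
  hand: [0.5, 0.5, 0.5, 0.5, 0.5]

```text
time_s: 29.95
position: [541.0, 133.4, 286.8]
tcp_rot: [[0.084, -0.996, 0.0], [-0.996, -0.084, 0.0], [-0.0, -0.0, -1.0]]
wrist_force: [-0.1, -0.7, -0.5]
gripper_width: 0.75
grasp_force: 0.0
```

Call:
apply_moves:
  translation:
    - [-0.87, 0.26, 0]
    - [-0.87, 0.26, 0]
    - [-0.88, 0.26, 0.2]
    - [-0.88, 0.26, 0.2]
    - [-0.88, 0.26, 0.2]
  rot:
    - [0, 0, 0]
    - [0, 0, 0]
    - [0, 0, 0]
    - [0, 0, 0]
    - [0, 0, 0]
  hand: [0.5, 0.5, 0.5, 0.5, 0.5]

```text
time_s: 30.45
position: [457.7, 346.3, 256.6]
tcp_rot: [[0.085, -0.996, 0.001], [-0.996, -0.085, 0.0], [-0.0, -0.001, -1.0]]
wrist_force: [0.4, 0.1, 1.1]
gripper_width: 0.747
grasp_force: 0.0
```

Call:
apply_moves:
  translation:
    - [-0.9, 0.27, 0.2]
    - [0, 0, 0.4]
    - [0, 0, 0]
    - [0, 0, 0]
  rot:
    - [0, 0, 0]
    - [0, 0, 0]
    - [0, 0, 0]
    - [0, 0, 0]
  hand: [0.5, 0.5, 0.5, 0.5]

```text
time_s: 30.85
position: [441.0, 387.9, 226.6]
tcp_rot: [[0.085, -0.996, -0.001], [-0.996, -0.085, -0.001], [0.001, 0.001, -1.0]]
wrist_force: [0.2, -0.3, 0.4]
gripper_width: 0.752
grasp_force: 0.0
```

Run:
```python
from seg import *
import pickle
s=state();p=s['position'];print(p,s['tcp_rot'].round(3).tolist())
im=get_image('wrist')[:,:,::-1]; cv2.imwrite('pics/w15r.png',im);pickle.dump(s,open('s15.pkl','wb'))
t=get_image('top')[:,:,::-1];d=get_image('side')[:,:,::-1];cv2.imwrite('pics/t15r.png',t);cv2.imwrite('pics/d15r.png',d)
s12=pickle.load(open('s12.pkl','rb'))
for b in blobs(im,'yellow'): print(b,atz('wrist',*b[1],122,s).round(1),atz('wrist',*b[1],84,s).round(1), tri(ray('wrist',*b[1],s),ray('wrist',246.7,207.8,s12)))
for n,i in(('top',t),('side',d)): print(n,blobs(i,'orange'),blobs(i,'yellow'))
```

```text
[441.049334   387.9442818  226.64579079] [[0.085, -0.996, -0.001], [-0.996, -0.085, -0.001], [0.001, 0.001, -1.0]]
(899, [228.2, 174.1], [210, 161, 41, 28]) [468.9 381.3 122. ] [472.3 390.9  84. ] (array([446.9, 335.8, 283.1]), [9.1, 9.1])
(634, [287.1, 174.3], [274, 161, 28, 27]) [418.5 377.3 122. ] [414.1 386.2  84. ] (array([436.9, 342.6, 257.8]), [4.0, 4.0])
(193, [259.2, 186.1], [252, 179, 16, 15]) [441.5 389.8 122. ] [440.7 400.6  84. ] (array([441.5, 390.1, 121. ]), [0.0, 0.0])
top [(84, [303.0, 176.0], [301, 167, 6, 19])] []
side [] [(184, [252.7, 247.3], [235, 239, 35, 26])]
```

Call:
apply_moves:
  translation:
    - [-0.04, 0, 0.8]
    - [0, 0, 0.8]
    - [0, 0, 0.7]
    - [0, 0, 0.34]
    - [0, 0, 0]
  rot:
    - [0, 0, 0]
    - [0, 0, 0]
    - [0, 0, 0]
    - [0, 0, 0]
    - [0, 0, 0]
  hand: [0.5, 0.5, 0.5, 0.5, 0.5]

```text
time_s: 31.5
position: [440.4, 388.5, 92.7]
tcp_rot: [[0.083, -0.997, -0.004], [-0.997, -0.083, -0.002], [0.002, 0.004, -1.0]]
wrist_force: [-0.2, -0.3, 0.1]
gripper_width: 0.75
grasp_force: 0.0
```

Call:
apply_moves:
  translation:
    - [0, 0, 0]
    - [0, 0, 0]
    - [0, 0, 0]
    - [0, 0, 0]
    - [0, 0, 0]
  rot:
    - [0, 0, 0]
    - [0, 0, 0]
    - [0, 0, 0]
    - [0, 0, 0]
    - [0, 0, 0]
  hand: [-1, -1, -1, -1, -1]
  grip_force: 40

```text
time_s: 32.0
position: [442.3, 391.0, 96.7]
tcp_rot: [[0.085, -0.996, 0.003], [-0.996, -0.085, 0.002], [-0.001, -0.003, -1.0]]
wrist_force: [0.1, -0.8, 6.1]
gripper_width: 0.263
grasp_force: 44.4
```

Call:
apply_moves:
  translation:
    - [0, 0, -0.2]
    - [0, 0, -0.5]
    - [0, 0, -0.9]
    - [0, 0, -0.9]
    - [0, 0, -0.9]
  rot:
    - [0, 0, 0]
    - [0, 0, 0]
    - [0, 0, 0]
    - [0, 0, 0]
    - [0, 0, 0]
  hand: [-1, -1, -1, -1, -1]

```text
time_s: 32.5
position: [440.6, 390.1, 267.0]
tcp_rot: [[0.085, -0.996, -0.0], [-0.996, -0.085, -0.0], [0.0, 0.0, -1.0]]
wrist_force: [1.3, -0.1, 0.1]
gripper_width: 0.269
grasp_force: 43.5
```

Call:
apply_moves:
  translation:
    - [0, 0, -0.6]
    - [0, 0, 0]
    - [0, 0, 0]
  rot:
    - [0, 0, 0]
    - [0, 0, 0]
    - [0, 0, 0]
  hand: [-1, -1, -1]

```text
time_s: 32.8
position: [441.3, 390.6, 295.7]
tcp_rot: [[0.085, -0.996, 0.001], [-0.996, -0.085, 0.001], [-0.001, -0.002, -1.0]]
wrist_force: [-0.1, -0.8, -1.5]
gripper_width: 0.272
grasp_force: 43.5
```

Call:
apply_moves:
  translation:
    - [0.82, -0.285, 0]
    - [0.83, -0.285, 0]
    - [0.83, -0.285, 0]
    - [0.83, -0.285, 0]
    - [0.83, -0.285, 0]
  rot:
    - [0, 0, 0]
    - [0, 0, 0]
    - [0, 0, 0]
    - [0, 0, 0]
    - [0, 0, 0]
  hand: [-1, -1, -1, -1, -1]

```text
time_s: 33.3
position: [529.0, 188.4, 292.8]
tcp_rot: [[0.085, -0.996, -0.004], [-0.996, -0.085, -0.001], [0.0, 0.004, -1.0]]
wrist_force: [1.5, 0.7, -0.4]
gripper_width: 0.275
grasp_force: 43.5
```

Call:
apply_moves:
  translation:
    - [0.83, -0.285, 0]
    - [0.83, -0.285, 0]
    - [0.83, -0.285, 0]
    - [0.82, -0.285, 0]
    - [0.82, -0.285, 0]
  rot:
    - [0, 0, 0]
    - [0, 0, 0]
    - [0, 0, 0]
    - [0, 0, 0]
    - [0, 0, 0]
  hand: [-1, -1, -1, -1, -1]

```text
time_s: 33.8
position: [617.7, -11.1, 292.7]
tcp_rot: [[0.085, -0.996, -0.004], [-0.996, -0.085, 0.001], [-0.001, 0.004, -1.0]]
wrist_force: [0.4, -0.9, -0.9]
gripper_width: 0.271
grasp_force: 43.5
```

Call:
apply_moves:
  translation:
    - [0, 0, 0]
    - [0, 0, 0]
  rot:
    - [0, 0, 0]
    - [0, 0, 0]
  hand: [-1, -1]

```text
time_s: 34.0
position: [617.5, -10.6, 292.4]
tcp_rot: [[0.082, -0.997, -0.004], [-0.997, -0.082, 0.001], [-0.001, 0.004, -1.0]]
wrist_force: [0.5, 0.6, -0.6]
gripper_width: 0.274
grasp_force: 43.4
```

Run:
```python
from seg import *
import pickle
s=state();p=s['position'];print(p)
im=get_image('wrist')[:,:,::-1]; cv2.imwrite('pics/w16r.png',im);pickle.dump(s,open('s16.pkl','wb'))
t=get_image('top')[:,:,::-1];d=get_image('side')[:,:,::-1];cv2.imwrite('pics/t16r.png',t);cv2.imwrite('pics/d16r.png',d)
for b in blobs(im,'orange'): print(b,atz('wrist',*b[1],208,s).round(1),atz('wrist',*b[1],171,s).round(1))
```

```text
[617.48707598 -10.58653404 292.35259109]
(1123, [220.3, 98.6], [202, 83, 38, 32]) [652.  -78.8 208. ] [656.6 -78.7 171. ]
(1269, [293.3, 99.5], [272, 84, 43, 32]) [598.3 -82.5 208. ] [594.2 -83.  171. ]
(291, [255.8, 99.1], [247, 90, 19, 19]) [625.9 -80.6 208. ] [626.3 -80.7 171. ]
```

The orange frame hangs level at (626,-80). I'll lower the yellow one.

Call:
apply_moves:
  translation:
    - [0, 0, 0.5]
    - [0, 0, 0.5]
    - [0, 0, 0.5]
    - [0, 0, 0.4]
    - [0, 0, 0.1]
  rot:
    - [0, 0, 0]
    - [0, 0, 0]
    - [0, 0, 0]
    - [0, 0, 0]
    - [0, 0, 0]
  hand: [-1, -1, -1, -1, -1]

```text
time_s: 34.65
position: [616.1, -7.8, 192.3]
tcp_rot: [[0.087, -0.996, -0.005], [-0.996, -0.087, 0.001], [-0.001, 0.004, -1.0]]
wrist_force: [0.8, 0.9, -1.3]
gripper_width: 0.27
grasp_force: 43.4
```

Call:
apply_moves:
  translation:
    - [0, 0, 0.08]
    - [0, 0, 0.04]
    - [0, 0, 0.02]
    - [0, 0, 0]
    - [0, 0, 0]
  rot:
    - [0, 0, 0]
    - [0, 0, 0]
    - [0, 0, 0]
    - [0, 0, 0]
    - [0, 0, 0]
  hand: [-1, -1, -1, -1, -1]

```text
time_s: 35.15
position: [618.6, -9.7, 188.6]
tcp_rot: [[0.085, -0.996, 0.001], [-0.996, -0.085, -0.0], [0.0, -0.001, -1.0]]
wrist_force: [-0.5, -0.5, -1.2]
gripper_width: 0.272
grasp_force: 43.5
```

Call:
apply_moves:
  translation:
    - [0, 0, 0.05]
    - [0, 0, 0.04]
    - [0, 0, 0.02]
    - [0, 0, 0]
    - [0, 0, 0]
  rot:
    - [0, 0, 0]
    - [0, 0, 0]
    - [0, 0, 0]
    - [0, 0, 0]
    - [0, 0, 0]
  hand: [-1, -1, -1, -1, -1]

```text
time_s: 35.65
position: [618.4, -9.7, 183.3]
tcp_rot: [[0.085, -0.996, 0.001], [-0.996, -0.085, -0.0], [0.0, -0.001, -1.0]]
wrist_force: [-1.8, -0.6, 4.8]
gripper_width: 0.269
grasp_force: 44.2
```

Call:
apply_moves:
  translation:
    - [0, 0, 0]
    - [0, 0, 0]
    - [0, 0, -0.3]
    - [0, 0, -0.8]
    - [0, 0, -1]
  rot:
    - [0, 0, 0]
    - [0, 0, 0]
    - [0, 0, 0]
    - [0, 0, 0]
    - [0, 0, 0]
  hand: [0.5, 0.5, 0.5, 0.5, 0.5]

```text
time_s: 36.15
position: [616.9, -9.4, 285.6]
tcp_rot: [[0.085, -0.996, -0.006], [-0.996, -0.085, 0.001], [-0.001, 0.006, -1.0]]
wrist_force: [1.7, -0.8, 0.6]
gripper_width: 0.749
grasp_force: 0.0
```

Call:
apply_moves:
  translation:
    - [0, 0, 0]
    - [0, 0, 0]
    - [0, 0, 0]
    - [0, 0, 0]
    - [0, 0, 0]
  rot:
    - [0, 0, 0.0919]
    - [0, 0, 0.0919]
    - [0, 0, 0.0919]
    - [0, 0, 0.0919]
    - [0, 0, 0.0919]
  hand: [-1, -1, -1, -1, -1]

```text
time_s: 36.65
position: [618.2, -9.6, 286.9]
tcp_rot: [[-0.599, -0.8, -0.001], [-0.8, 0.599, 0.0], [0.0, 0.001, -1.0]]
wrist_force: [-0.1, -0.7, 0.8]
gripper_width: 0.001
grasp_force: 0.0
```

Call:
apply_moves:
  translation:
    - [0, 0, 0]
    - [0, 0, 0]
    - [0, 0, 0]
    - [0, 0, 0]
    - [0, 0, 0]
  rot:
    - [0, 0, 0.0919]
    - [0, 0, 0.0919]
    - [0, 0, 0.0919]
    - [0, 0, 0.0919]
    - [0, 0, 0.0919]
  hand: [-1, -1, -1, -1, -1]

```text
time_s: 37.15
position: [618.2, -9.6, 286.8]
tcp_rot: [[-0.979, -0.205, -0.001], [-0.205, 0.979, 0.0], [0.001, 0.0, -1.0]]
wrist_force: [-0.4, 0.7, -0.0]
gripper_width: 0.002
grasp_force: 0.0
```

Call:
apply_moves:
  translation:
    - [0, 0, 0]
    - [0, 0, 0]
    - [0, 0, 0]
    - [0, 0, 0]
    - [0, 0, 0]
  rot:
    - [0, 0, 0.0919]
    - [0, 0, 0.0919]
    - [0, 0, 0.0919]
    - [0, 0, 0.0919]
    - [0, 0, 0.0919]
  hand: [-1, -1, -1, -1, -1]

```text
time_s: 37.65
position: [618.2, -9.6, 286.8]
tcp_rot: [[-0.87, 0.493, -0.001], [0.493, 0.87, 0.0], [0.001, -0.0, -1.0]]
wrist_force: [-0.1, 0.0, -0.3]
gripper_width: 0.002
grasp_force: 0.0
```

Call:
apply_moves:
  translation:
    - [0.3, -0.8, 0]
    - [0.3, -0.8, 0]
    - [0.3, -0.8, 0]
    - [0.3, -0.8, 0]
    - [0.3, -0.8, 0]
  rot:
    - [0, 0, 0]
    - [0, 0, 0]
    - [0, 0, 0]
    - [0, 0, 0]
    - [0, 0, 0]
  hand: [-1, -1, -1, -1, -1]

```text
time_s: 38.15
position: [453.8, -148.3, 287.0]
tcp_rot: [[-0.873, 0.487, -0.0], [0.487, 0.873, 0.0], [0.0, 0.0, -1.0]]
wrist_force: [0.5, -1.5, -0.3]
gripper_width: 0.001
grasp_force: 0.0
```

Call:
apply_moves:
  translation:
    - [0.3, -0.8, 0]
    - [0.3, -0.8, 0]
    - [0.28, -0.78, 0]
    - [0, 0, 0]
    - [0, 0, 0]
  rot:
    - [0, 0, 0]
    - [0, 0, 0]
    - [0, 0, 0]
    - [0, 0, 0]
    - [0, 0, 0]
  hand: [-1, -1, -1, -1, -1]

```text
time_s: 38.65
position: [358.2, -230.6, 287.3]
tcp_rot: [[-0.872, 0.49, 0.0], [0.49, 0.872, 0.0], [-0.0, 0.0, -1.0]]
wrist_force: [0.3, -0.3, 0.4]
gripper_width: 0.002
grasp_force: 0.0
```

Run:
```python
from seg import *
import pickle
s=state();p=s['position'];print(p,s['tcp_rot'].round(3).tolist())
im=get_image('wrist')[:,:,::-1]; cv2.imwrite('pics/w17r.png',im);pickle.dump(s,open('s17.pkl','wb'))
t=get_image('top')[:,:,::-1];d=get_image('side')[:,:,::-1];cv2.imwrite('pics/t17r.png',t);cv2.imwrite('pics/d17r.png',d)
hsv=cv2.cvtColor(im,cv2.COLOR_BGR2HSV);m=((hsv[...,0]>98)&(hsv[...,0]<125)&(hsv[...,1]>120)&(hsv[...,2]>50)).astype(np.uint8)
n,l,st,c=cv2.connectedComponentsWithStats(m)
for i in range(1,n):
    if st[i,4]>60: print(st[i],c[i].round(1),atz('wrist',*c[i],48,s).round(1))
print('pull front expect',proj('wrist',(377.7,-241.1,48),s))
for n,i in(('top',t),('side',d)): print(n,blobs(i,'orange'),blobs(i,'yellow'))
```

```text
[ 358.23150995 -230.59023756  287.27912302] [[-0.872, 0.49, 0.0], [0.49, 0.872, 0.0], [-0.0, 0.0, -1.0]]
[463 146  42  72 866] [486.  174.7] [526.8  17.6  48. ]
[222 172  76  15 588] [259.2 180.5] [ 386.  -248.1   48. ]
[351 216  39  72 472] [367.6 238.7] [ 535.  -156.8   48. ]
pull front expect [260.8 172.7]
top [] []
side [(52, [255.5, 166.7], [248, 161, 12, 19])] [(122, [243.0, 173.0], [228, 166, 28, 21])]
```

Call:
apply_moves:
  translation:
    - [0, 0, 0.8]
    - [0, 0, 0.9]
    - [0, 0, 0.9]
    - [0, 0, 0.9]
    - [0, 0, 0.9]
  rot:
    - [0, 0, 0]
    - [0, 0, 0]
    - [0, 0, 0]
    - [0, 0, 0]
    - [0, 0, 0]
  hand: [-1, -1, -1, -1, -1]

```text
time_s: 39.3
position: [359.8, -228.9, 65.8]
tcp_rot: [[-0.874, 0.485, 0.001], [0.485, 0.874, -0.0], [-0.001, -0.0, -1.0]]
wrist_force: [0.8, -0.4, 0.6]
gripper_width: -0.003
grasp_force: 0.0
```

Call:
apply_moves:
  translation:
    - [0, 0, 0.4]
    - [0, 0, 0.2]
    - [0, 0, 0]
    - [-0.2, 0, 0]
    - [-0.2, 0, 0]
  rot:
    - [0, 0, 0]
    - [0, 0, 0]
    - [0, 0, 0]
    - [0, 0, 0]
    - [0, 0, 0]
  hand: [-1, -1, -1, -1, -1]

```text
time_s: 39.8
position: [376.6, -239.5, 38.1]
tcp_rot: [[-0.873, 0.487, -0.0], [0.487, 0.873, 0.001], [0.001, 0.0, -1.0]]
wrist_force: [-3.6, 3.1, 2.0]
gripper_width: -0.002
grasp_force: 2.4
```

Call:
apply_moves:
  translation:
    - [-0.2, 0, 0]
    - [-0.2, 0, 0]
    - [-0.2, 0, 0]
    - [-0.2, 0, 0]
    - [-0.2, 0, 0]
  rot:
    - [0, 0, 0]
    - [0, 0, 0]
    - [0, 0, 0]
    - [0, 0, 0]
    - [0, 0, 0]
  hand: [-1, -1, -1, -1, -1]

```text
time_s: 40.3
position: [419.9, -263.8, 38.1]
tcp_rot: [[-0.873, 0.488, -0.001], [0.488, 0.873, 0.001], [0.002, 0.0, -1.0]]
wrist_force: [-7.7, 4.8, 6.7]
gripper_width: 0.003
grasp_force: 5.0
```

Call:
apply_moves:
  translation:
    - [-0.1, 0, 0]
    - [-0.1, 0, 0]
    - [-0.08, 0, 0]
    - [-0.06, 0, 0]
    - [0, 0, 0]
  rot:
    - [0, 0, 0]
    - [0, 0, 0]
    - [0, 0, 0]
    - [0, 0, 0]
    - [0, 0, 0]
  hand: [-1, -1, -1, -1, -1]

```text
time_s: 40.8
position: [433.1, -271.3, 37.8]
tcp_rot: [[-0.873, 0.488, -0.004], [0.488, 0.873, 0.002], [0.005, 0.0, -1.0]]
wrist_force: [-9.2, 5.4, 7.2]
gripper_width: 0.001
grasp_force: 5.1
```

Call:
apply_moves:
  translation:
    - [-0.06, 0, 0]
    - [-0.05, 0, 0]
    - [-0.04, 0, 0]
    - [0, 0, 0]
  rot:
    - [0, 0, 0]
    - [0, 0, 0]
    - [0, 0, 0]
    - [0, 0, 0]
  hand: [-1, -1, -1, -1]

```text
time_s: 41.2
position: [433.4, -271.2, 37.3]
tcp_rot: [[-0.872, 0.488, -0.016], [0.488, 0.873, 0.008], [0.018, -0.001, -1.0]]
wrist_force: [-24.7, 12.2, 21.0]
gripper_width: 0.002
grasp_force: 13.9
```

Call:
apply_moves:
  translation:
    - [0.2, 0, 0]
    - [0.4, 0, 0]
    - [0.4, 0, 0]
    - [0, 0, -0.6]
    - [0, 0, -0.9]
  rot:
    - [0, 0, 0]
    - [0, 0, 0]
    - [0, 0, 0]
    - [0, 0, 0]
    - [0, 0, 0]
  hand: [-1, -1, -1, -1, -1]

```text
time_s: 41.7
position: [397.0, -251.2, 112.3]
tcp_rot: [[-0.873, 0.488, -0.002], [0.488, 0.873, 0.002], [0.002, 0.001, -1.0]]
wrist_force: [2.0, 0.2, -0.7]
gripper_width: -0.002
grasp_force: 0.0
```

Call:
apply_moves:
  translation:
    - [0, 0, -1]
    - [0, 0, -1]
    - [0, 0, -1]
    - [0, 0, -0.5]
    - [0, 0, 0]
  rot:
    - [0, 0, 0]
    - [0, 0, 0]
    - [0, 0, 0]
    - [0, 0, 0]
    - [0, 0, 0]
  hand: [-1, -1, -1, -1, -1]

```text
time_s: 42.2
position: [400.6, -254.3, 293.6]
tcp_rot: [[-0.873, 0.488, 0.01], [0.488, 0.873, -0.008], [-0.012, -0.003, -1.0]]
wrist_force: [1.0, -0.7, -0.3]
gripper_width: 0.002
grasp_force: 0.0
```

Run:
```python
from seg import *
import pickle
s=state();p=s['position'];print(p)
im=get_image('wrist')[:,:,::-1]; cv2.imwrite('pics/w18r.png',im);pickle.dump(s,open('s18.pkl','wb'))
t=get_image('top')[:,:,::-1];d=get_image('side')[:,:,::-1];cv2.imwrite('pics/t18r.png',t);cv2.imwrite('pics/d18r.png',d)
hsv=cv2.cvtColor(im,cv2.COLOR_BGR2HSV);m=((hsv[...,0]>98)&(hsv[...,0]<125)&(hsv[...,1]>120)&(hsv[...,2]>50)).astype(np.uint8)
n,l,st,c=cv2.connectedComponentsWithStats(m)
for i in range(1,n):
    if st[i,4]>60: print(st[i],c[i].round(1))
cx=np.array([.875,-.485]);o=np.array([508.9,-313.8])
for dd in (76,80,84,150): print(dd,proj('wrist',(*(o-dd*cx),48),s))
A=cv2.resize(im,(400,300)); B=cv2.resize(t[140:240,230:390],(480,300),interpolation=2); C=cv2.resize(d[140:215,215:315],(400,300),interpolation=2)
B=cv2.resize(t[140:230,240:360],(400,300),interpolation=2)
y=np.radians(5.2)
P=(553.9,-146,62);print('scrR wrist',proj('wrist',P,s))
q=proj('wrist',P,s);u,v=[int(np.clip(a,40,b)) for a,b in zip(q,(470,340))]
E4=cv2.resize(im[v-30:v+30,u-40:u+40],(400,300),interpolation=2)
cv2.imwrite('pics/fin.png',np.vstack([np.hstack([A,B]),np.hstack([C,E4])]))
```

```text
[ 400.64006843 -254.29796859  293.62802252]
[470 108  42  71 822] [491.1 137.3]
[224 183  73  15 587] [259.8 191.5]
[352 182  69  97 685] [377.8 222.1]
76 [261.5 187.5]
80 [261.5 184.7]
84 [261.5 181.8]
150 [261.3 132.8]
scrR wrist [386.4 214.1]
```

View pics/fin.png

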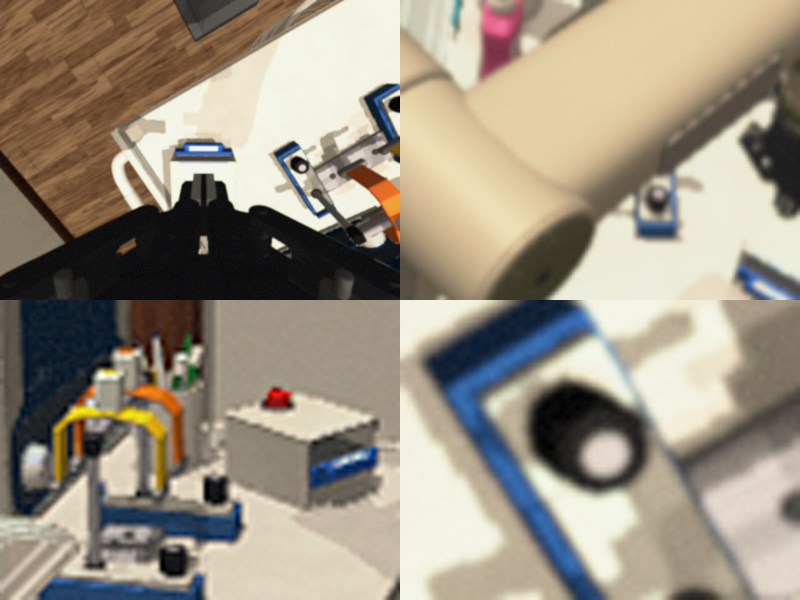

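The tray is shut and latched, with its front about 80 mm from the caddy's origin. Both screws are seated, and both frames hang level on the bar.

```bash
python3 -c "
from cell import env
print(env.sign_off())"
```

```text
the job is handed in; nothing more can be done
None
```

I handed the job in at about 42 s. The rail is on the mount with both thumbscrews seated, the tray is latched shut, and the two frames found (orange and yellow; I saw no green one) hang on the bar. I never went near the mug, bottle or pen pot, but the sign-off returned no verdict.

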